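Load-test a tilt-out bin's return spring and sort it

ROBOT

A 7-joint arm with a two-finger parallel gripper is mounted at the origin on the work surface. World frame = base frame: x ahead of the robot, y to its left, z up, the work surface at z = 0. Lengths are in mm, angles in degrees, forces in N, time in s.
With the tool pointing down it reaches from about 400 to 850 mm from the base axis. Payload 6.9 kg.
Tool frame: the origin (TCP) lies midway between the tips of the shut fingers; the grasp point (between the pads) lies 19 mm behind it (robot.hold_point_z is the distance from the TCP to the grasp point, in mm); x points along the fingers, y is the direction in which the jaws open and shut, and the axes are right-handed (so a half turn about x gives the same grasp; the last joint's range is limited). The gripper opens to 85 mm and grips with 20 to 120 N. Pads are 22 mm wide; open, the fingers measure 114 mm over their backs; the gripper's body (76 mm by 85 mm) begins 54 mm behind the grasp point. The pads swing forward as they close: fully open they stand 13 mm farther back than shut.
Start: joints at [80.529, 29.078, -13.613, 85.955, 7.202, 65.827, -8.869], TCP at [167.16, -602.219, 196.875] pointing down, gripper open.
Joint ranges: [-176.47, 176.47], [-13.61, 117.27], [-81.72, 77.17], [0.22, 143.17], [-87.28, 267.28], [10, 112.55], [-165.47, 165.47]. Speed limits (degrees/s): [136.94, 136.94, 180, 180, 180, 180, 180].

INTERFACE

Orientations are given as [roll, pitch, yaw] about the fixed x, y, z axes, in that order (R = Rz(yaw) Ry(pitch) Rx(roll)).
In Python, from plant import robot gives the robot as it stands.
- The arm moves only by the shell command python3 -m inch 'ROWS' [OPENING] [FORCE]. ROWS is JSON, one flat list of numbers, 4 for each row, row after row: the shift along the tool's x, y, z in m, then the turn about the tool's x in degrees. A call has 1 to 10 rows; each row is the pose to reach, as a shift and turn from the pose commanded when the call began, along the tool's axes at that moment; what a row does not reach only later rows make up. A row lasts 1/10 s, in which the tool goes at most 50 mm and 8.59 degrees, less where a joint would pass 70% of its speed; a pose out of reach is approached as far as the arm can. A call with a gripper value outside its range is refused whole. OPENING is the finger opening in m, from 0 to 0.0854, set as the call begins (- or left out, the last holds). The fingers move at their own pace and stop on an object; FORCE is the grip in N (left out, the last holds). Time passes only in rows, so rows that repeat a pose let the fingers close. It gives the time, the measured TCP pose, the force and the opening at its end, in the units of the state.
- robot.get_obs(): the state, without advancing time (a new reading comes with each control period).
- robot.snapshot(name): name is "side" or "top"; returns (picture, depth): 420x560x3 uint8, red, green, blue; 420x560 float32, mm along the optical axis (not along the pixel's ray), 0 where there is no reading.
- robot.camera_info(name): a dict with "mtx" (3x3 intrinsics, pixels), "D" ([k1, k2, p1, p2, k3] as OpenCV has them; the pictures are not rectified), "rvec" (rotation vector, rad) and "tvec" (3), from world to camera coordinates, as OpenCV has them. Camera axes: x right, y down, z forward; pixel columns grow to the right and rows downward; lengths in mm; the calibration is good to about 2 mm. A picture is of the moment at which its call begins. camera_info takes no time and is no camera call.
- robot.job_done(): hands the job in, once; it reports no verdict.
The state is a dict: "clock": time; "qpos": joint angles; "qd": joint speeds; "tau": joint torques, N m; "tcp_pos": TCP position; "ee_rot": TCP orientation; "contact_force": force on the tool from outside, world axes, zero at the start; "ft_torque": the same for the moment, N m; "grip_width": opening from 0.0 (shut) to 1.0 (fully open).
Only numpy, scipy, OpenCV 4.12 (cv2) and the standard library are available. Lean on these libraries where they do the work, as an engineer would, in place of code of your own. Each camera call takes 0.05 s, during which the arm holds its last target.

TASK

Test the return spring standing by itself on the ledge: stand it in the cup of the spring tester's load plate, pull the lever down gently until the load dial reads 25 newtons, hold it steady there for a second, and let the lever back up under control without letting it fly or overloading the spring. The brass tell-tale hand stays at the furthest point reached: if it stopped short of the reference mark the spring is sound, so stand it upright in the shallow wooden tray; if it went past the mark the spring is tired, so drop it in the open tilt-out bin. Leave the lever up and everything else where it is.

Things in the scene. Friction and masses are not known exactly. Their poses are not given: they have to be found in the camera images.
- spring: The spring to test: captive steel coil spring standing upright, 70 mm long, about 0.1 kg. Origin at the centre of its foot's underside, z up its axis. Foot flange 32 mm diameter, 6 mm thick; coil 27 mm diameter; sliding cap on top 24 mm diameter, 10 mm thick. Grip it round the coil 30 to 40 mm above the foot (rigid there).
- spring_top (a point): Centre of the top face of the spring's cap, 70 mm above the foot when unloaded. A collar inside keeps every unloaded spring 70 mm long, sound or tired: the cap moves only above a hidden preload (1 to 22 N, least in a tired one), then yields 0.5 mm per newton.
- tester: Spring tester fixed to the ledge: grey base 120 mm (x) by 200 mm (y -60 to +140), 50 mm high. Origin at its underside below the load plate's centre, z up. The lever swings in this body's y-z plane about an axis along its x through (0, 100, 141.5) mm. Load dial and length quadrant face +x; the quadrant's mark, a bold line, is straight above the pivot, 40 to 64 mm from it.
- plate_seat (a point): Centre of the floor of the round steel load plate's cup, 60 mm above the ledge. The cup is 37 mm across inside, 48 mm outside, its rim 6 mm high. The plate sinks 0.1 mm per newton.
- load_dial (a joint): Hand of the load dial, in rad: 0.1 rad per newton on the plate (the spring's own weight of about 1 N included). 2.5 = 25 N, the test load, shown by the one long bold line; thin lines every 5 N from 0 to 35 N. The hand turns clockwise.
- lever (a joint): Lever angle, rad: 0 = up at its stop, 5 degrees past vertical away from the plate; grows as pulled down; 1.658 = level, where it brings the tell-tale hand to the mark. A light return spring carries it up again, about 1.2 N at the ball. Its nose, 100 mm from the pivot, meets an unloaded spring on the plate at about 1.574; 25 N comes at 1.60 to 1.72 depending on the spring.
- lever_ball (a point): Centre of the black 30 mm ball at the lever's end, 190 mm from the pivot: 331 mm above the ledge with the lever up, at (0, -90, 141.5) mm in the tester's frame with it level. The arm behind it is 12 mm wide. Held by fingers closing along the tester's x, the ball can turn in the grip as the lever swings. 1 N more at the ball puts 1.9 N on the plate.
- telltale (a joint): Brass tell-tale hand on the quadrant, rad: the lever pushes it on and it stays at the furthest point reached. 0.35 = on the reference mark (spring 64 mm long under 25 N); smaller = short of the mark, sound; larger = past it, tired. Starts at 0 to 0.15; the lever (angle - 1.308) takes it along before the nose meets the spring.
- tray: Shallow wooden tray for sound springs, fixed, 170 mm (x) by 130 mm (y), walls 4 mm thick and 18 mm high, floor 4 mm thick. Origin at the centre of its underside. A tested spring already stands in its +x half; the -x half is free.
- bin: Open bucket of the tilt-out bin for tired springs, white plastic in a wooden frame 168 mm wide and 125 mm high at the back: 120 mm (x) by 144 mm (y) by 85 mm deep, walls and floor 4 mm, fixed. Origin at the centre of its underside, 32 mm above the ledge; z points out of its mouth, which leans 0.3 rad (17 degrees) from the vertical towards its own -x side.
- tested: The already tested spring in the tray: same look as the other. Leave it standing. Origin at the foot's underside.
- teether: Purple silicone teething ring, 68 mm outside, 12 mm thick. Not to be disturbed.
- rattle: White plastic rattle dumbbell, 115 mm long, 42 mm thick. Not to be disturbed.
- sippy_lid: Stainless steel sippy lid, 72 mm across, 40 mm high with its spout. Not to be disturbed.
- comb: Yellow plastic comb, 130 mm long, lying flat. Not to be disturbed.
- driver: Screwdriver lying on the ledge. Not to be disturbed.
- wood_peg: Spare wooden peg, 70 mm, standing on the ledge. Not to be disturbed.

How it is judged:
By the outcome, as a careful person would: the job done as asked, in the order asked, and still so for the second after the job is handed in, with the robot touching nothing.
It also fails if it takes over 72 s, if anything falls off the work surface, if the arm or the gripper's body presses on something with over 40 N, if the wrist force passes 120 N, or if a joint passes its speed limit or range.

## Working session

There is one attempt and no reset: what is moved stays moved. The work goes in short steps, Python scripts to look and compute and a shell command to move; the robot and the scene stay as the last step left them, time stands still between calls to the robot, and variables do not carry over. Pictures are saved under pics/ and viewed, and the job is handed in when it is done.

```bash
ls; mkdir -p pics; python3 - <<'E'
from plant import robot
import cv2,numpy as np
print(robot.get_obs()); print(robot.hold_point_z)
for n in("side","top"):
    p,d=robot.snapshot(n); cv2.imwrite(f"pics/{n}0.png",p[...,::-1]); np.savez(f"{n}0.npz",p=p,d=d); print(robot.camera_info(n))
E
```

```text
pics
{'clock': 0.0, 'qpos': array([ 80.52841157,  29.1258759 , -13.60864809,  86.0091797 ,
         7.2014102 ,  65.82643023,  -8.86741524]), 'qd': array([ 0.04864108,  0.00878641,  0.07577605, -0.14760365,  0.00022494,
        0.12962308, -0.0402126 ]), 'tau': array([-1.41016640e-04, -6.20594215e+01, -2.18675919e+00, -2.49652576e+01,
        1.24443855e-02,  1.20050000e-02,  1.80330652e-06]), 'tcp_pos': array([ 166.96676804, -601.69676259,  196.02291515]), 'ee_rot': array([-89.16146001,  89.89723538, 106.35713636]), 'contact_force': array([-0.44709672,  0.71260727, -0.27083977]), 'ft_torque': array([ 0.01304941, -0.02120065, -0.00977974]), 'grip_width': 0.9998330062634717}
18.700000000000003
{'mtx': array([[415.08027979,   0.        , 283.40830241],
       [  0.        , 415.08027979, 210.22587499],
       [  0.        ,   0.        ,   1.        ]]), 'D': array([0.03953641, 0.        , 0.        , 0.        , 0.        ]), 'rvec': array([ 2.13072092, -0.5660481 ,  0.31589542]), 'tvec': array([-517.51626509,  307.15101392,  792.01660927])}
{'mtx': array([[403.34486137,   0.        , 279.88162672],
       [  0.        , 403.34486137, 202.56970893],
       [  0.        ,   0.        ,   1.        ]]), 'D': array([-0.01398899,  0.        ,  0.        ,  0.        ,  0.        ]), 'rvec': array([ 2.17146905, -2.19452105,  0.08672744]), 'tvec': array([  -1.69667014,  567.41286688, 1123.73029195])}
```

View pics/side0.png

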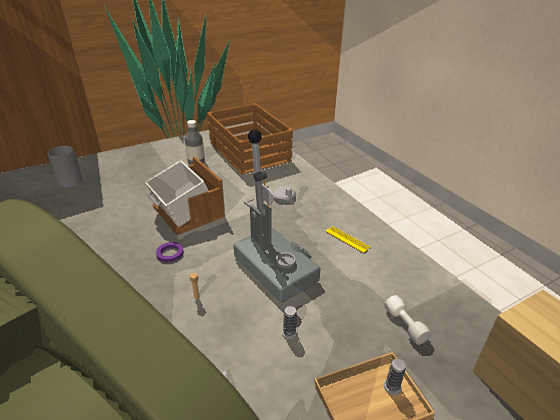

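View pics/top0.png

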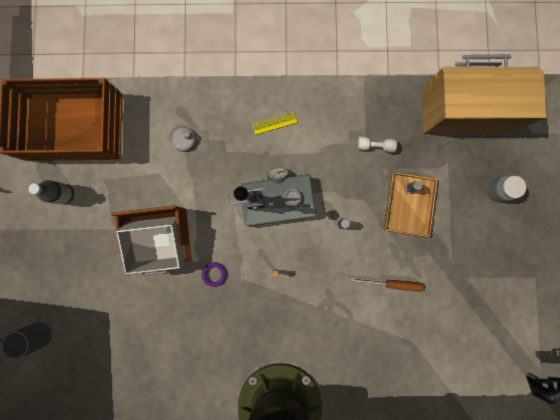

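```bash
cat > h.py <<'E'
import cv2,numpy as np
from plant import robot
from scipy.spatial.transform import Rotation as Ro
def cam(n):
    c=robot.camera_info(n); return c["mtx"],c["D"],cv2.Rodrigues(c["rvec"])[0],c["tvec"]
def ray(n,u,v):
    K,D,R,t=cam(n); p=cv2.undistortPoints(np.array([[[u,v]]],float),K,D)[0,0]
    return -R.T@t, R.T@np.array([p[0],p[1],1])
def atz(n,u,v,z):
    o,d=ray(n,u,v); return o+d*(z-o[2])/d[2]
def atd(n,u,v,dep):
    o,d=ray(n,u,v); return o+d*dep
def proj(n,P):
    c=robot.camera_info(n); return cv2.projectPoints(np.array(P,float).reshape(-1,1,3),c["rvec"],c["tvec"],c["mtx"],c["D"])[0][:,0]
def crop(n,u0,v0,u1,v1,s,name,img=None):
    if img is None: img,_=robot.snapshot(n)
    c=cv2.resize(img[v0:v1,u0:u1],None,fx=s,fy=s,interpolation=cv2.INTER_CUBIC)
    cv2.imwrite(f"pics/{name}.png",c[...,::-1])
E
python3 - <<'E'
from h import *
for n in("side","top"):
    print(n,ray(n,280,210)[0])
t=np.load("top0.npz");s=np.load("side0.npz")
crop("top",225,150,365,240,5.5,"c1",t["p"]); crop("side",220,120,340,350,2.6,"c2",s["p"]); crop("top",100,190,240,290,5.5,"c3",t["p"])
crop("top",370,160,450,240,7,"c4",t["p"]); crop("side",230,120,310,200,7,"c5",s["p"])
E
```

```text
side [ 200.13535272 -659.6101807   717.15785533]
top [ 478.94222449   -4.76216477 1164.18283643]
```

View pics/c1.png

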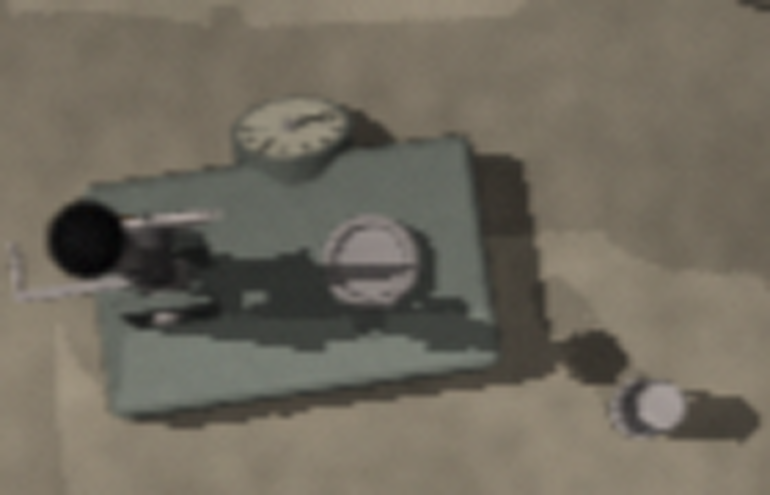

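View pics/c2.png

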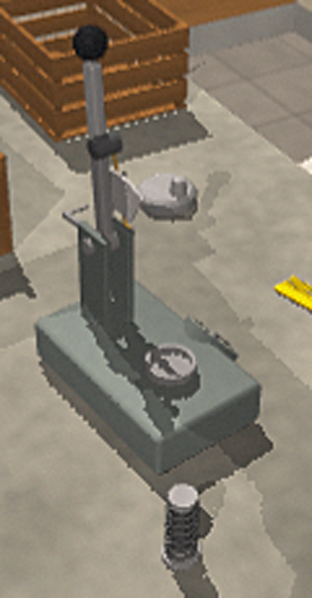

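View pics/c3.png

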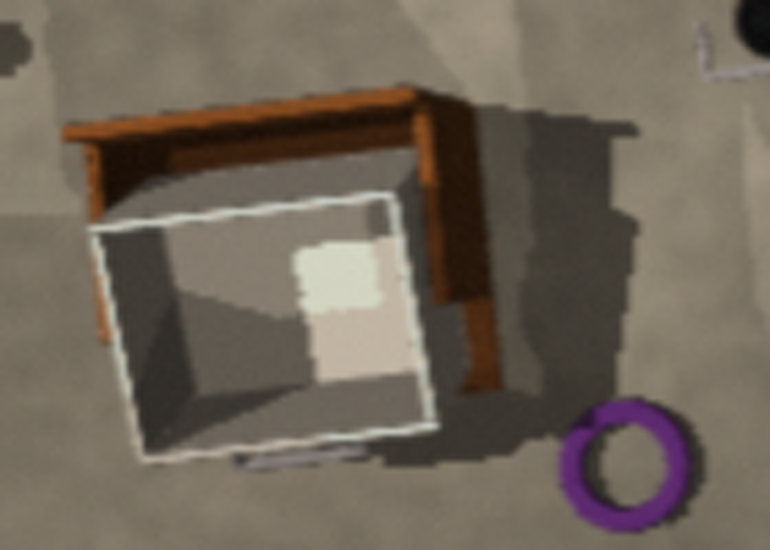

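View pics/c4.png

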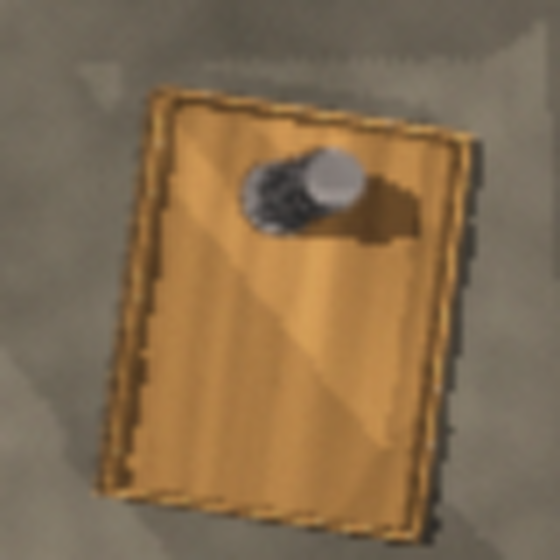

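View pics/c5.png

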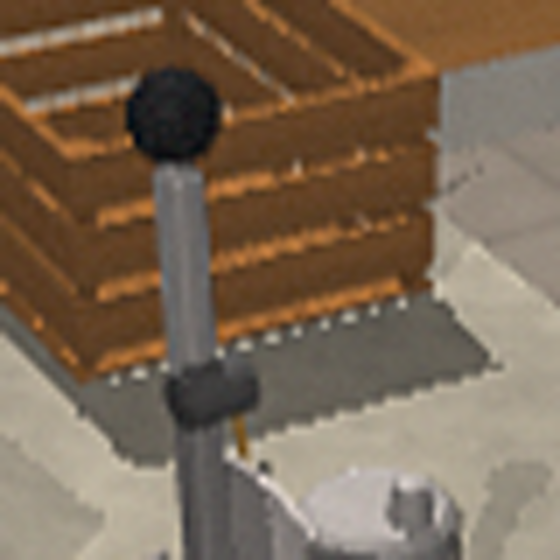

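```bash
python3 - <<'E'
from h import *
t=np.load("top0.npz");s=np.load("side0.npz")
def c1(u,v,z): return atz("top",225+(u+.5)/5.5-.5,150+(v+.5)/5.5-.5,z)
print("base corners",*[c1(u,v,50).round(1) for u,v in[(90,185),(465,137),(497,358),(115,415)]])
print("cup",c1(372,260,66).round(1))
print("spring top",c1(661,406,70).round(1))
print("ball",c1(86,239,331).round(1))
print("dial",c1(292,128,60).round(1), [t["d"][173+i,278] for i in (-1,0,1)])
def c2(u,v,z): return atz("side",220+(u+.5)/2.6-.5,120+(v+.5)/2.6-.5,z)
print("spring top side",c2(183,494,70).round(1))
print("cup side",c2(171,361,66).round(1))
print("ball side",c2(91,43,331).round(1))
def c3(u,v,z): return atz("top",100+(u+.5)/5.5-.5,190+(v+.5)/5.5-.5,z)
# bin mouth corners w/ depth
for u,v in[(95,230),(395,197),(433,427),(142,460)]:
    U,V=100+(u+.5)/5.5-.5,190+(v+.5)/5.5-.5
    dd=t["d"][int(round(V))-1:int(round(V))+2,int(round(U))-1:int(round(U))+2]; print("bin",U,V,dd.min(),atd("top",U,V,dd.min()).round(1))
print("binfloor?",[atd("top",100+u/5.5,190+v/5.5,t["d"][int(190+v/5.5),int(100+u/5.5)]).round(1) for u,v in [(250,350),(250,280),(200,400),(350,350),(270,440)]])
def c4(u,v,z): return atz("top",370+(u+.5)/7-.5,160+(v+.5)/7-.5,z)
print("tray",*[c4(u,v,18).round(1) for u,v in[(153,90),(478,137),(428,545),(98,493)]])
print("tested top",c4(335,178,74).round(1))
E
```

```text
base corners [620.3 100.1  50. ] [642.8 -90.   50. ] [ 530.6 -104.2   50. ] [504.   87.9  50. ]
cup [579.2 -41.5  66. ]
spring top [ 505.1 -182.9   70. ]
ball [564.1  75.2 331. ]
dial [646.8  -2.4  60. ] [np.float32(1137.4039), np.float32(1136.0092), np.float32(1127.862)]
spring top side [ 507.5 -181.5   70. ]
cup side [579.3 -41.5  66. ]
ball side [565.   74.7 331. ]
bin 116.86363636363636 231.4090909090909 1029.0516 [489.3 410.3 131.8]
bin 171.4090909090909 225.4090909090909 1030.5209 [503.2 270.6 131.7]
bin 178.3181818181818 267.22727272727275 1056.3663 [394.3 260.6  97.4]
bin 125.4090909090909 273.22727272727275 1055.3689 [379.9 399.7  97. ]
binfloor? [array([427.3, 371.2,  25.6]), array([463. , 367.6,  38. ]), array([401.9, 398.1,  20.9]), array([426.7, 320.6,  23.5]), array([387.5, 338.4,  94.2])]
tray [ 651.1 -328.9   18. ] [ 630.4 -462.    18. ] [ 463.9 -434.8   18. ] [ 486.5 -301.3   18. ]
tested top [ 607.4 -383.    74. ]
```

```bash
cat >> h.py <<'E'
def go(x,y,z,yaw=None,cmd=None):
    """shift/turn from current pose to TCP x,y,z with jaw (tool y) at world yaw (mod 180)"""
    o=robot.get_obs(); R=Ro.from_euler("xyz",o["ee_rot"],degrees=True).as_matrix()
    s=R.T@(np.array([x,y,z])-o["tcp_pos"])/1000
    cy=np.degrees(np.arctan2(R[1,1],R[0,1])); a=None
    if yaw is not None: a=((cy-yaw+90)%180)-90   # tool x down: +turn = -world yaw
    print("tcp",o["tcp_pos"].round(1),"xaxis",R[:,0].round(3),"jaw",cy.round(2),"| shift",s.round(4),"len",np.linalg.norm(s).round(3),"turn",a,"t",o["clock"],"F",o["contact_force"].round(1),"w",o["grip_width"],"q7",o["qpos"][6].round(1))
E
python3 - <<'E'
from h import *
go(506.3,-182.2,110,7.2)
E
```

```text
tcp [ 167.  -601.8  196.1] xaxis [-0.     0.002 -1.   ] jaw -74.48 | shift [ 0.0866 -0.3134 -0.4392] len 0.546 turn -81.68408803188665 t 0.1 F [-0.3  0.1  0. ] w 0.9996405313005365 q7 -8.9
```

```bash
python3 -m inch '[0,-0.01,-0.013,-3, 0,-0.03,-0.04,-10, 0,-0.055,-0.075,-18, 0,-0.082,-0.115,-26, 0.005,-0.11,-0.154,-34, 0.01,-0.138,-0.193,-42, 0.02,-0.166,-0.232,-50, 0.03,-0.194,-0.271,-58, 0.04,-0.22,-0.308,-65, 0.045,-0.24,-0.336,-70]' 0.0854 40
python3 - <<'E'
from h import *
go(506.3,-182.2,100,7.2)
E
```

```text
clock: 1.1
tcp_pos: [428.0, -276.8, 151.5]
ee_rot: [-176.2, 89.9, 90.0]
contact_force: [0.1, -0.6, -0.6]
grip_width: 1.001
tcp [ 428.  -276.8  151.5] xaxis [ 0.     0.001 -1.   ] jaw -3.87 | shift [ 0.0516  0.0718 -0.0997] len 0.133 turn -11.068695569291933 t 1.1 F [ 0.1 -0.6 -0.6] w 1.000703359761077 q7 8.0
```

```bash
python3 -m inch '[0.01,0.012,-0.017,-3, 0.025,0.03,-0.045,-7, 0.04,0.05,-0.075,-11, 0.05,0.067,-0.094,-11, 0.052,0.072,-0.1,-11, 0.052,0.072,-0.1,-11]' 0.065 40
python3 - <<'E'
from h import *
p,_=robot.snapshot("side"); crop("side",200,180,380,360,4,"s1",p)
p,_=robot.snapshot("top"); crop("top",290,180,390,260,7,"t1",p)
go(506.3,-182.2,15,7.2)
E
```

```text
clock: 1.7
tcp_pos: [506.5, -185.1, 99.7]
ee_rot: [-159.6, 89.9, 117.2]
contact_force: [0.7, -0.7, -0.1]
grip_width: 0.76
tcp [ 505.5 -187.6  100.1] xaxis [-0.001 -0.001 -1.   ] jaw 6.53 | shift [ 0.0851  0.0015 -0.0054] len 0.085 turn -0.6686453015789056 t 1.8 F [-0.3  0.6 -0.2] w 0.7581469091407135 q7 1.0
```

View pics/s1.png

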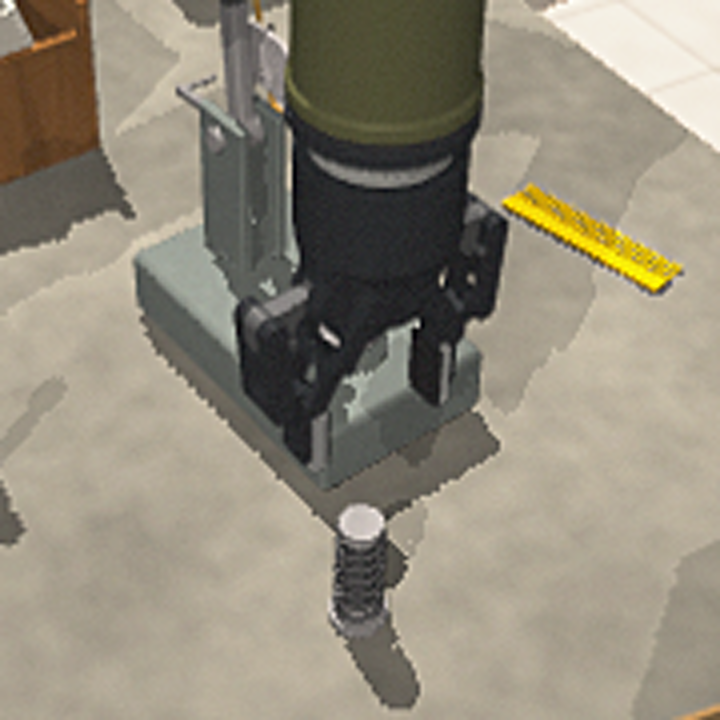

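```bash
python3 - <<'E'
from h import *
print(atz("side",200+361.5/4-.5,180+524.5/4-.5,70), atz("side",200+358/4-.5,180+622/4-.5,3))
go(506.5,-182.5,15,7.2)
E
python3 -m inch '[0.015,0.0015,-0.005,-0.7, 0.035,0.0015,-0.005,-0.7, 0.06,0.0015,-0.005,-0.7, 0.078,0.0015,-0.005,-0.7, 0.085,0.0015,-0.005,-0.7, 0.085,0.0015,-0.005,-0.7, 0.085,0.0015,-0.005,-0.7]'
python3 - <<'E'
from h import *
go(506.5,-182.5,15,7.2)
E
```

```text
[ 505.8917873  -183.40971701   70.        ] [ 502.32298111 -189.17541837    3.        ]
tcp [ 505.5 -187.6  100.1] xaxis [-0.001 -0.001 -1.   ] jaw 6.53 | shift [ 0.0851  0.0016 -0.005 ] len 0.085 turn -0.6686453015789056 t 1.8 F [-0.3  0.6 -0.2] w 0.7581469091407135 q7 1.0
clock: 2.5
tcp_pos: [507.4, -182.6, 15.8]
ee_rot: [49.9, 89.9, -32.9]
contact_force: [0.0, -0.4, 0.8]
grip_width: 0.763
tcp [ 507.4 -182.6   15.8] xaxis [ 0.001 -0.001 -1.   ] jaw 7.17 | shift [ 0.0008 -0.0009 -0.0002] len 0.001 turn -0.030874524495658306 t 2.5 F [ 0.  -0.4  0.8] w 0.7629312901839559 q7 -4.6
```

```bash
python3 -m inch '[0,-0.001,0,0, 0,-0.001,0,0, 0,-0.001,0,0, 0,-0.001,0,0, 0,-0.001,0,0, 0,-0.001,0,0]' 0.0 40
python3 -m inch '[-0.01,-0.001,0,0, -0.03,-0.001,0,0, -0.06,-0.001,0,0, -0.085,-0.001,0,0, -0.095,-0.001,0,0, -0.095,-0.001,0,0, -0.095,-0.001,0,0]'
python3 - <<'E'
from h import *
p,_=robot.snapshot("side"); crop("side",230,170,350,320,4,"s2",p)
go(579.2,-41.5,110,7.2)
E
```

```text
clock: 3.1
tcp_pos: [506.5, -182.1, 15.4]
ee_rot: [42.8, 90.0, -39.9]
contact_force: [-2.0, -0.4, 6.5]
grip_width: 0.257
clock: 3.8
tcp_pos: [504.6, -182.2, 109.1]
ee_rot: [-103.8, 89.9, 173.4]
contact_force: [0.7, 0.2, -1.1]
grip_width: 0.26
tcp [ 504.4 -182.2  108.7] xaxis [-0.002  0.    -1.   ] jaw 7.21 | shift [-0.0013  0.0919 -0.1302] len 0.159 turn 0.006963241471737547 t 3.85 F [-0.   0.6 -1.6] w 0.26057288271752743 q7 1.5
```

View pics/s2.png

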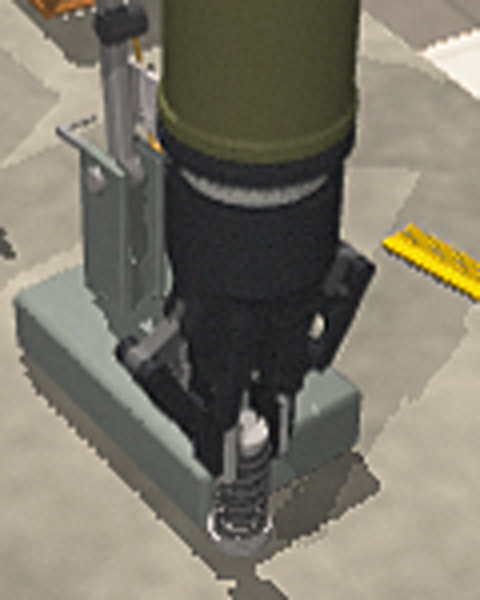

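```bash
python3 - <<'E'
from h import *
p,_=robot.snapshot("side"); 
u0,v0,s=270,260,14
img=cv2.resize(p[v0:v0+60-16+4,u0:u0+50],None,fx=s,fy=s,interpolation=cv2.INTER_CUBIC)
o=robot.get_obs(); x,y,z=o["tcp_pos"]; z0=z-15.4
th=np.linspace(0,2*np.pi,60)
for dz,r,c in((0,16,(255,0,0)),(6,16,(255,0,0)),(70,12,(0,255,0))):
    P=proj("side",[(x+r*np.cos(a),y+r*np.sin(a),z0+dz) for a in th])
    for q in P: cv2.circle(img,(int((q[0]-u0+.5)*s),int((q[1]-v0+.5)*s)),2,c,-1)
cv2.imwrite("pics/s3.png",img[...,::-1])
E
```

```text
(no output)
```

View pics/s3.png

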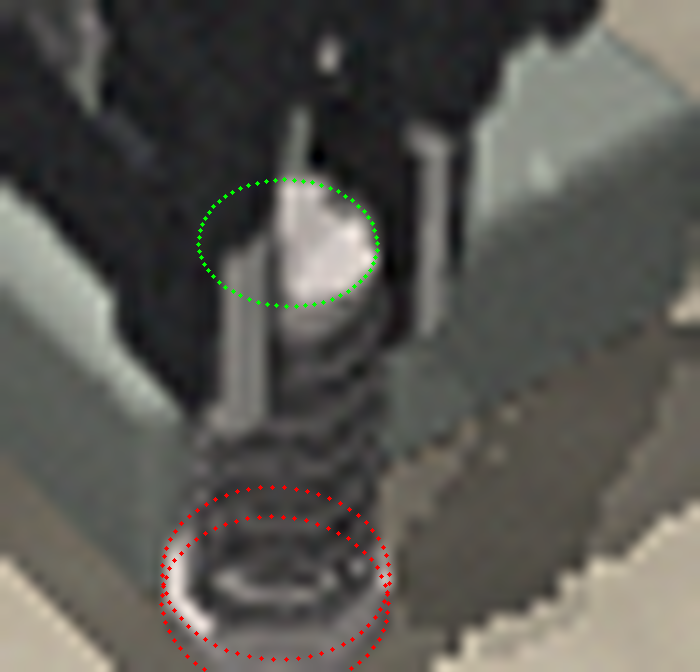

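```bash
python3 -m inch '[-0.002,0.007,-0.01,0, -0.004,0.022,-0.031,0, -0.004,0.042,-0.06,0, -0.004,0.063,-0.09,0, -0.004,0.08,-0.114,0, -0.004,0.09,-0.128,0, -0.004,0.0927,-0.1305,0, -0.004,0.0927,-0.1305,0, -0.004,0.0927,-0.1305,0, -0.004,0.0927,-0.1305,0]'
python3 - <<'E'
from h import *
go(580,-41,79,7.2)
p,_=robot.snapshot("side"); 
u0,v0,s=250,195,10
img=cv2.resize(p[v0:v0+80-10+4,u0:u0+70],None,fx=s,fy=s,interpolation=cv2.INTER_CUBIC)
o=robot.get_obs(); x,y,z=o["tcp_pos"]; z0=z-15.4
th=np.linspace(0,2*np.pi,60)
for X,Y,Z,r,c in((x,y,z0,16,(255,0,0)),(x,y,z0+6,16,(255,0,0)),(x,y,z0+70,12,(0,255,0)),(580,-41,66,24,(0,0,255)),(580,-41,66,18.5,(0,0,255))):
    P=proj("side",[(X+r*np.cos(a),Y+r*np.sin(a),Z) for a in th])
    for q in P: cv2.circle(img,(int((q[0]-u0+.5)*s),int((q[1]-v0+.5)*s)),1,c,-1)
cv2.imwrite("pics/s4.png",img[...,::-1])
E
```

```text
clock: 4.9
tcp_pos: [580.3, -42.6, 113.7]
ee_rot: [-52.1, 89.9, -135.0]
contact_force: [0.1, -0.2, -1.4]
grip_width: 0.257
tcp [580.3 -42.6 113.7] xaxis [-0.001 -0.001 -1.   ] jaw 7.1 | shift [ 0.0347 -0.0001 -0.0016] len 0.035 turn -0.09704202990261024 t 4.9 F [ 0.1 -0.2 -1.4] w 0.2566650442257839 q7 -13.3
```

View pics/s4.png

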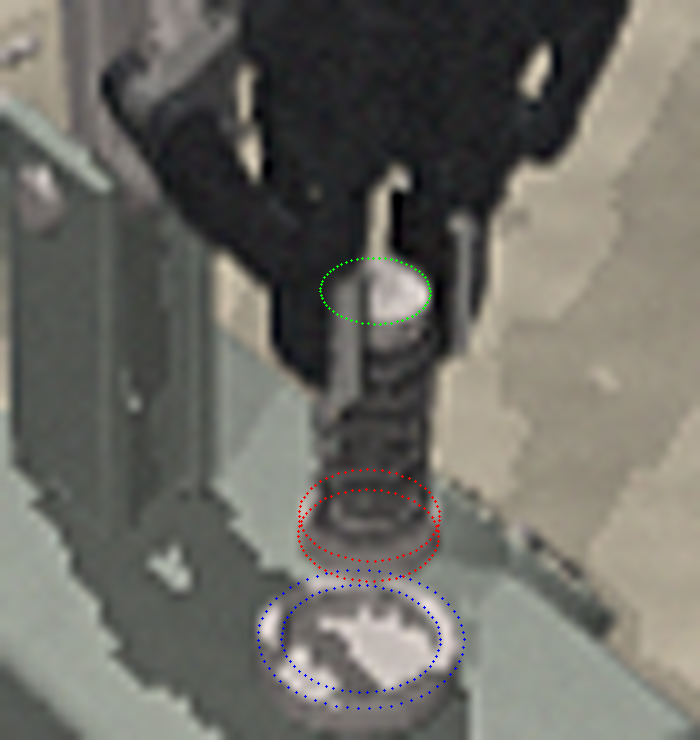

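```bash
python3 -m inch '[0,0,-0.0015,0, 0.007,0,-0.0015,0, 0.018,0,-0.0015,0, 0.026,0,-0.0015,0, 0.03,0,-0.0015,0, 0.032,0,-0.0015,0, 0.034,0,-0.0015,0, 0.0355,0,-0.0015,0, 0.0355,0,-0.0015,0]'
python3 - <<'E'
from h import *
go(580,-41,75.5,7.2)
crop("side",230,170,340,280,6,"s5")
E
```

```text
clock: 5.85
tcp_pos: [580.7, -39.5, 78.4]
ee_rot: [48.5, 90.0, -34.3]
contact_force: [-0.5, 0.4, -1.0]
grip_width: 0.26
tcp [580.7 -39.5  78.4] xaxis [ 0. -0. -1.] jaw 7.22 | shift [ 0.0029 -0.0009  0.0014] len 0.003 turn 0.01532878149386363 t 5.85 F [-0.5  0.4 -1. ] w 0.2601756145949987 q7 -15.2
```

View pics/s5.png

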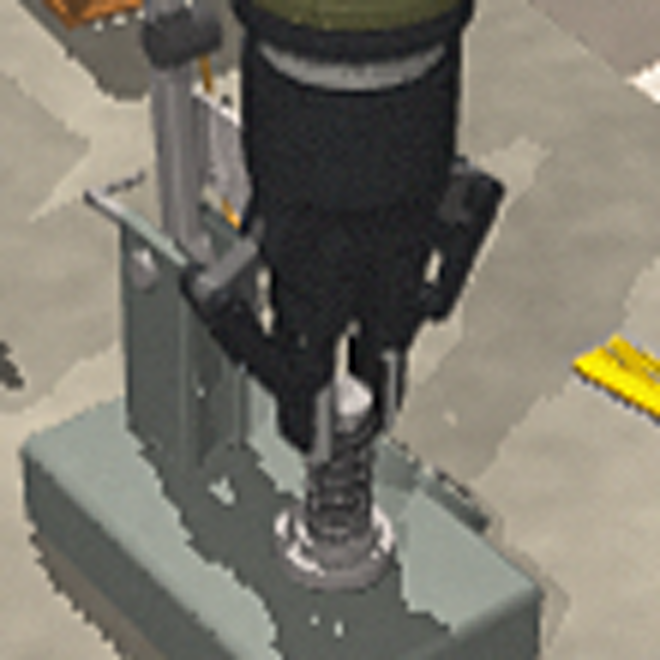

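```bash
python3 -m inch '[0.001,-0.0007,0.001,0, 0.002,-0.0007,0.001,0, 0.003,-0.0007,0.001,0, 0.0035,-0.0007,0.001,0, 0.0035,-0.0007,0.001,0, 0.0035,-0.0007,0.001,0]'
python3 - <<'E'
from h import *
go(580,-41,75.5,7.2)
u0,v0,s=250,195,10
p,_=robot.snapshot("side"); crop("side",262,215,312,275,10,"s6",p)
E
```

```text
clock: 6.5
tcp_pos: [580.1, -40.6, 75.2]
ee_rot: [55.8, 90.0, -26.9]
contact_force: [-0.6, -1.0, 3.5]
grip_width: 0.26
tcp [580.1 -40.6  75.2] xaxis [ 0. -0. -1.] jaw 7.22 | shift [-0.0003 -0.0002  0.0004] len 0.001 turn 0.01727649793627961 t 6.5 F [-0.6 -1.   3.5] w 0.25979573882533 q7 -15.3
```

View pics/s6.png

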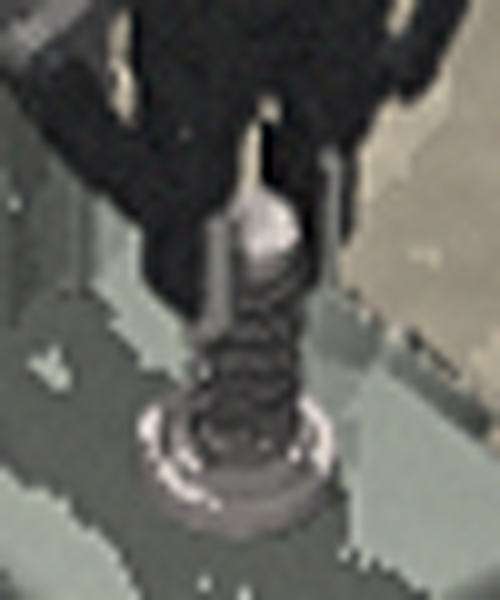

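```bash
python3 -m inch '[0,0,0,0, 0,0,0,0, 0,0,0,0, -0.005,0,0,0, -0.02,0,0,0, -0.05,0,0,0, -0.09,0,0,0, -0.12,0,0,0, -0.14,0,0,0, -0.14,0,0,0]' 0.045 40
python3 - <<'E'
from h import *
go(564.5,75,331-18.7,7.2)
p,d=robot.snapshot("side"); crop("side",240,200,320,280,7,"s7",p)
E
```

```text
clock: 7.55
tcp_pos: [581.7, -40.1, 218.4]
ee_rot: [81.4, 89.7, -1.4]
contact_force: [-0.5, 0.7, -0.8]
grip_width: 0.527
tcp [581.7 -40.1 218.4] xaxis [ 0.006 -0.    -1.   ] jaw 7.21 | shift [-0.094  -0.0021 -0.1163] len 0.15 turn 0.014939680513023745 t 7.55 F [-0.5  0.7 -0.8] w 0.5273741649404483 q7 -9.0
```

View pics/s7.png

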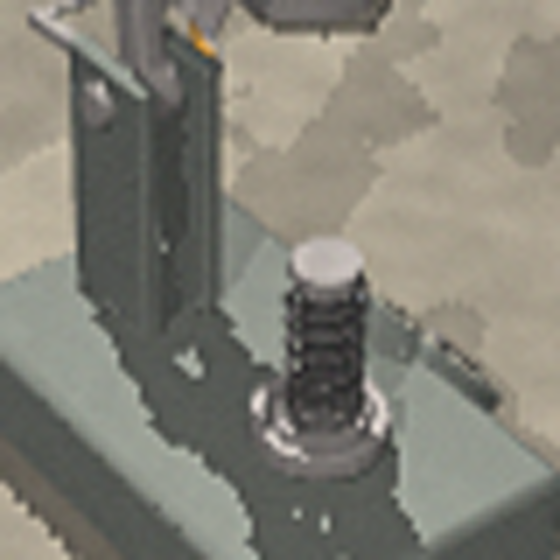

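```bash
python3 -m inch '[-0.02,0,0,0, -0.05,0,0,0, -0.075,0,-0.01,0, -0.09,-0.0015,-0.025,0, -0.094,-0.0015,-0.055,0, -0.094,-0.0015,-0.085,0, -0.094,-0.0015,-0.105,0, -0.094,-0.0015,-0.114,0, -0.094,-0.0015,-0.116,0, -0.094,-0.0015,-0.116,0]' 0.06 40
python3 - <<'E'
from h import *
go(565.4,74.7,311,7.2)
p,_=robot.snapshot("side"); crop("side",200,60,320,180,5,"s8",p)
p,_=robot.snapshot("top"); crop("top",200,150,340,250,5,"t8",p)
E
```

```text
clock: 8.6
tcp_pos: [564.1, 73.3, 308.2]
ee_rot: [-60.4, 89.9, -143.2]
contact_force: [-0.5, -1.3, 0.1]
grip_width: 0.704
tcp [564.1  73.3 308.2] xaxis [-0.001 -0.001 -1.   ] jaw 7.17 | shift [-0.0028  0.0015 -0.0013] len 0.003 turn -0.026207381727658685 t 8.6 F [-0.5 -1.3  0.1] w 0.7040035745841858 q7 -17.9
```

View pics/s8.png

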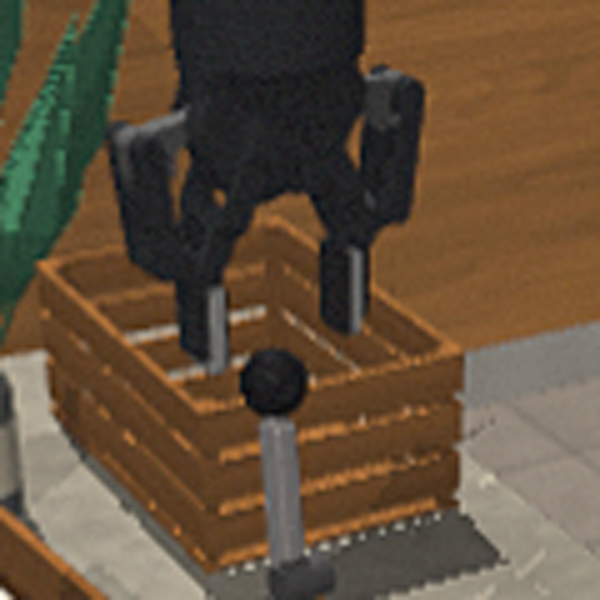

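View pics/t8.png

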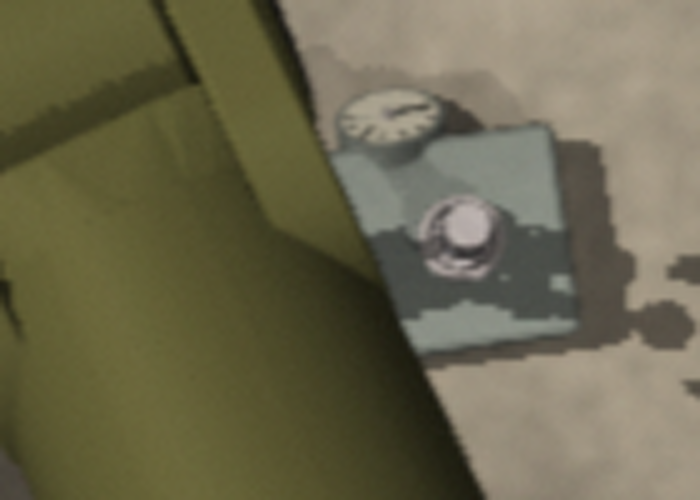

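```bash
python3 - <<'E'
from h import *
print(proj("side",[(565.4,74.7,331),(564,73,308),(564,73,290),(594,76,316),(534,70,316),(580,-41,130)]))
s=np.load("side0.npz")["d"]; print(s[132:141,250:260].min(), atd("side",255,136,s[136,255]))
p,d=robot.snapshot("side"); print(d[136,255],atd("side",255,136,d[136,255])); print([ (u,v,d[v,u],atd("side",u,v,d[v,u]).round(0)) for u,v in [(242,128),(270,120),(243,120)]])
E
```

```text
[[254.83510289 136.19006597]
 [254.86474233 146.38173015]
 [255.05537206 153.81102881]
 [266.3567511  139.59836803]
 [242.81121159 146.55725665]
 [286.19570214 236.92120994]]
873.6121 [559.3600673   61.75782076 338.15204521]
874.8345 [559.417444    61.87304031 338.091509  ]
[(242, 128, np.float32(844.27045), array([529.,  58., 364.])), (270, 120, np.float32(876.6994), array([597.,  65., 365.])), (243, 120, np.float32(834.9887), array([531.,  57., 381.]))]
```

```bash
python3 - <<'E'
from h import *
p,d=robot.snapshot("side"); go(565.4,74.7,311,7.2)
for u in (241,243,244,268,270,271):
    print(u,[(v,atd("side",u,v,d[v,u]).round(0).tolist()) for v in range(120,138,2)])
E
```

```text
tcp [564.3  72.9 308.6] xaxis [-0. -0. -1.] jaw 7.11 | shift [-0.0024  0.0013 -0.0016] len 0.003 turn -0.09402440188888761 t 8.8 F [-0.4 -0.9  0.4] w 0.700577872021307 q7 -17.9
241 [(120, [528.0, 60.0, 381.0]), (122, [529.0, 62.0, 375.0]), (124, [527.0, 59.0, 373.0]), (126, [527.0, 59.0, 368.0]), (128, [527.0, 59.0, 364.0]), (130, [527.0, 60.0, 359.0]), (132, [527.0, 60.0, 355.0]), (134, [528.0, 63.0, 349.0]), (136, [825.0, 719.0, 6.0])]
243 [(120, [531.0, 58.0, 381.0]), (122, [530.0, 55.0, 378.0]), (124, [530.0, 55.0, 374.0]), (126, [529.0, 54.0, 370.0]), (128, [530.0, 56.0, 365.0]), (130, [529.0, 55.0, 361.0]), (132, [530.0, 57.0, 356.0]), (134, [530.0, 58.0, 351.0]), (136, [834.0, 720.0, 4.0])]
244 [(120, [533.0, 57.0, 381.0]), (122, [533.0, 56.0, 377.0]), (124, [534.0, 60.0, 371.0]), (126, [533.0, 57.0, 368.0]), (128, [532.0, 56.0, 364.0]), (130, [532.0, 56.0, 360.0]), (132, [531.0, 55.0, 356.0]), (134, [531.0, 56.0, 351.0]), (136, [839.0, 722.0, 2.0])]
268 [(120, [595.0, 70.0, 363.0]), (122, [594.0, 69.0, 360.0]), (124, [597.0, 73.0, 353.0]), (126, [596.0, 71.0, 349.0]), (128, [897.0, 627.0, 62.0]), (130, [896.0, 626.0, 54.0]), (132, [899.0, 633.0, 42.0]), (134, [895.0, 624.0, 39.0]), (136, [805.0, 458.0, 120.0])]
270 [(120, [597.0, 66.0, 365.0]), (122, [597.0, 64.0, 361.0]), (124, [597.0, 64.0, 356.0]), (126, [596.0, 63.0, 353.0]), (128, [895.0, 608.0, 69.0]), (130, [897.0, 612.0, 60.0]), (132, [897.0, 613.0, 51.0]), (134, [899.0, 616.0, 41.0]), (136, [812.0, 458.0, 118.0])]
271 [(120, [599.0, 64.0, 365.0]), (122, [600.0, 66.0, 359.0]), (124, [600.0, 65.0, 355.0]), (126, [601.0, 68.0, 350.0]), (128, [896.0, 603.0, 71.0]), (130, [896.0, 603.0, 63.0]), (132, [898.0, 607.0, 53.0]), (134, [947.0, 695.0, -2.0]), (136, [817.0, 460.0, 116.0])]
```

```bash
python3 - <<'E'
from h import *
for z in (100,110,120,130,140): print(z, proj("side",[(505.5-35,-187.6-11-4,z),(505.5+35,-187.6-11+4,z)]).round(1).tolist())
print('s3')
for z in (108,113,118,123,128,133): print(z, proj("side",[(504.4-13.5,-182.2-11-1.5,z)]).round(1).tolist())
E
```

```text
100 [[279.5, 313.9], [308.1, 297.5]]
110 [[279.6, 310.3], [308.4, 294.0]]
120 [[279.6, 306.6], [308.6, 290.4]]
130 [[279.7, 303.0], [308.9, 286.8]]
140 [[279.8, 299.2], [309.2, 283.1]]
s3
108 [[286.7, 304.2]]
113 [[286.8, 302.4]]
118 [[286.8, 300.5]]
123 [[286.9, 298.7]]
128 [[287.0, 296.9]]
133 [[287.0, 295.0]]
```

```bash
python3 -m inch '[0.005,0.001,-0.0015,0, 0.015,0.001,-0.0015,0, 0.025,0.001,-0.0015,0, 0.031,0.001,-0.0015,0, 0.032,0.001,-0.0015,0, 0.032,0.001,-0.0015,0, 0.032,0.001,-0.0015,0]' 0.06 40
python3 - <<'E'
from h import *
go(565.4,74.7,276,7.2)
p,_=robot.snapshot("side"); crop("side",200,60,320,180,5,"s9",p)
E
```

```text
clock: 9.5
tcp_pos: [565.0, 76.0, 277.2]
ee_rot: [105.8, 90.0, 23.0]
contact_force: [0.3, -0.2, -0.5]
grip_width: 0.704
tcp [565.   76.  277.2] xaxis [ 0.  0. -1.] jaw 7.21 | shift [0.0012 0.0002 0.0013] len 0.002 turn 0.014370808258618695 t 9.5 F [ 0.3 -0.2 -0.5] w 0.7036501996801418 q7 -19.0
```

View pics/s9.png

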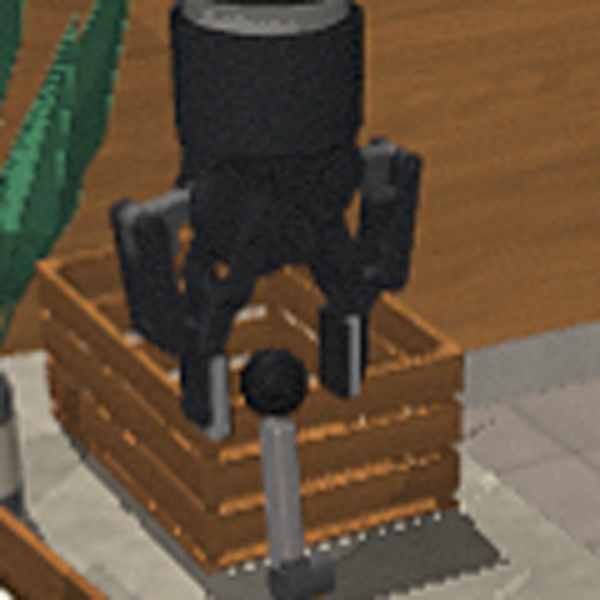

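```bash
python3 -m inch '[0,0,0.001,0, 0,0,0.001,0, 0,0,0.001,0, 0,0,0.001,0, 0,0,0.001,0, 0,0,0.001,0]' 0.0 40
python3 - <<'E'
from h import *
go(565.4,74.7,276,7.2)
p,_=robot.snapshot("side"); crop("side",200,60,320,180,5,"s10",p)
a=np.radians(7.2)
# local arc
tc=np.array([565,75.,277])
for th in [0,.1,.2,.4,.6,.8,1,1.2,1.4,1.5,1.55,1.574,1.6,1.658]:
    ph=th-np.radians(5)
    print(th, "toolz(-y back->)", round((190*np.sin(ph)+190*np.sin(np.radians(5)))/1000,4), "down", round((190*np.cos(np.radians(5))-190*np.cos(ph))/1000,4))
E
```

```text
clock: 10.15
tcp_pos: [564.1, 74.7, 277.4]
ee_rot: [-65.5, 89.9, -148.2]
contact_force: [-5.2, -1.2, 6.2]
grip_width: 0.329
tcp [564.1  74.7 277.4] xaxis [-0.001 -0.001 -1.   ] jaw 7.21 | shift [0.0014 0.0013 0.0002] len 0.002 turn 0.014571032830176023 t 10.15 F [-5.2 -1.2  6.2] w 0.3285470469893399 q7 -18.9
0 toolz(-y back->) 0.0 down 0.0
0.1 toolz(-y back->) 0.019 down -0.0007
0.2 toolz(-y back->) 0.0379 down 0.0005
0.4 toolz(-y back->) 0.075 down 0.0085
0.6 toolz(-y back->) 0.1098 down 0.0237
0.8 toolz(-y back->) 0.1408 down 0.0455
1 toolz(-y back->) 0.1669 down 0.0731
1.2 toolz(-y back->) 0.187 down 0.1053
1.4 toolz(-y back->) 0.2003 down 0.1408
1.5 toolz(-y back->) 0.2042 down 0.1594
1.55 toolz(-y back->) 0.2055 down 0.1688
1.574 toolz(-y back->) 0.2059 down 0.1733
1.6 toolz(-y back->) 0.2062 down 0.1783
1.658 toolz(-y back->) 0.2066 down 0.1893
```

View pics/s10.png

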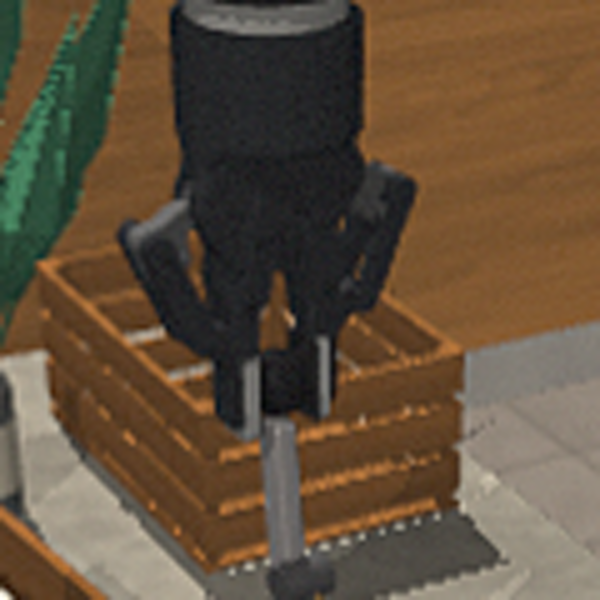

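```bash
python3 -m inch '[-0.0006,0,0.0095,0, -0.0006,0,0.0247,0, 0.0012,0,0.0436,0, 0.0053,0,0.0641,0, 0.0116,0,0.084,0, 0.0201,0,0.1031,0, 0.0306,0,0.1211,0, 0.0431,0,0.1379,0, 0.0546,0,0.1505,0, 0.0614,0,0.1571,0]'
python3 -m inch '[0,0,0,0, 0,0,0,0]'
python3 - <<'E'
from h import *
go(565.4,74.7,276,7.2)
p,_=robot.snapshot("side"); crop("side",200,100,320,280,4,"s11",p)
E
```

```text
clock: 11.2
tcp_pos: [584.6, -83.7, 214.2]
ee_rot: [-41.6, 89.9, -124.5]
contact_force: [-3.5, -1.7, 6.0]
grip_width: 0.326
clock: 11.4
tcp_pos: [584.5, -82.1, 215.7]
ee_rot: [-23.7, 89.9, -106.6]
contact_force: [-5.5, -4.0, 7.0]
grip_width: 0.324
tcp [584.5 -82.1 215.7] xaxis [-0.    -0.001 -1.   ] jaw 7.15 | shift [-0.0605  0.0005 -0.1579] len 0.169 turn -0.046611578611404525 t 11.4 F [-5.5 -4.   7. ] w 0.324013555764819 q7 -5.2
```

View pics/s11.png

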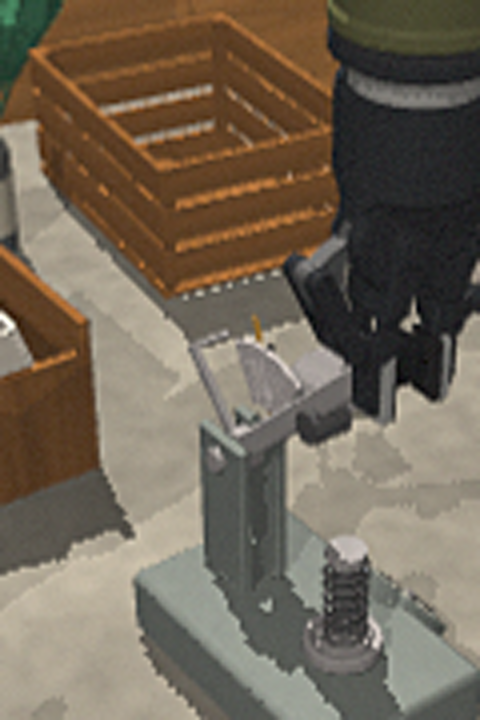

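```bash
python3 -m inch '[0.0117,0,0.0105,0, 0.0273,0,0.0215,0, 0.0439,0,0.031,0, 0.0613,0,0.0385,0, 0.0794,0,0.0442,0, 0.0905,0,0.0467,0, 0.098,0,0.0481,0, 0.098,0,0.0481,0, 0.098,0,0.0481,0]'
python3 - <<'E'
from h import *
go(565.4,74.7,276,7.2)
p,_=robot.snapshot("side"); crop("side",220,140,340,290,4,"s12",p)
p,_=robot.snapshot("top"); crop("top",225,150,335,240,7,"t12",p)
print(robot.get_obs()["clock"])
E
```

```text
clock: 12.35
tcp_pos: [590.3, -127.7, 117.8]
ee_rot: [-129.1, 89.9, 148.2]
contact_force: [-5.7, 0.6, 2.3]
grip_width: 0.327
tcp [ 590.3 -127.7  117.8] xaxis [-0.001  0.001 -1.   ] jaw 7.27 | shift [-0.1581  0.0008 -0.2041] len 0.258 turn 0.07453277150622739 t 12.35 F [-5.7  0.6  2.3] w 0.32687917075882356 q7 -4.5
12.45
```

View pics/s12.png

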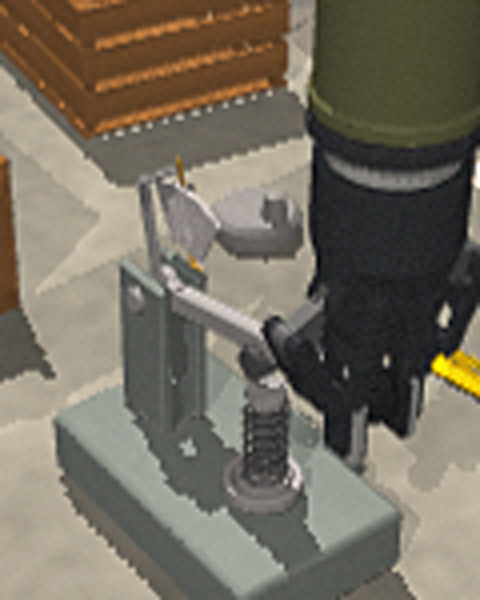

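View pics/t12.png

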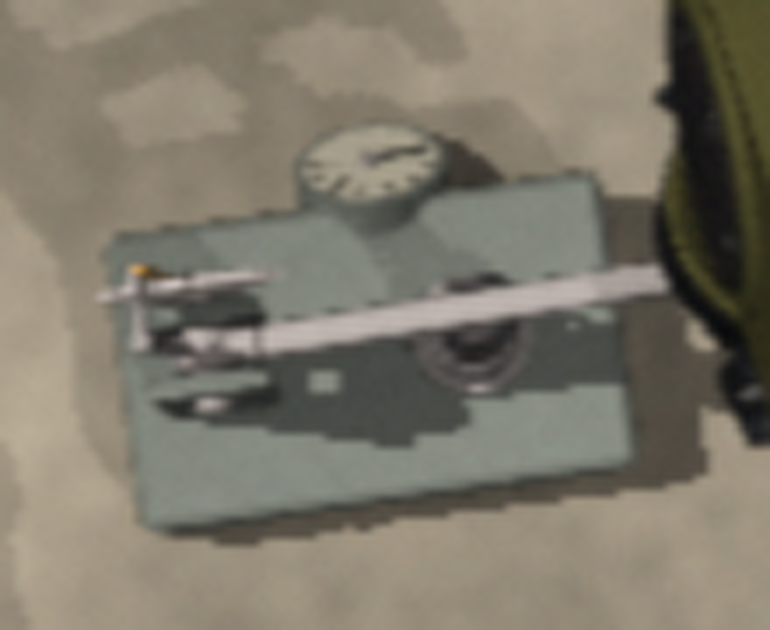

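```bash
cat >> h.py <<'E'
def dial(name,img=None):
    if img is None: img,_=robot.snapshot("top")
    u0,v0,u1,v1=262,160,296,186
    c=cv2.resize(img[v0:v1,u0:u1],None,fx=12,fy=22,interpolation=cv2.INTER_CUBIC)
    c=cv2.convertScaleAbs(c,alpha=1.3)
    cv2.imwrite(f"pics/{name}.png",c[...,::-1])
E
python3 - <<'E'
from h import *
p,d=robot.snapshot("top"); np.savez("d0.npz",p=p,d=d); dial("d0",p)
P=np.array([atd("top",u,v,d[v,u]) for u in range(271,286) for v in range(170,177)])
P=P[(P[:,2]>40)&(P[:,2]<120)]
c=P.mean(0); print(c,np.linalg.svd(P-c)[1:],len(P))
E
```

```text
[643.37947639  -5.97642019  46.88643883] (array([76.89721384, 37.78808584,  9.07490467]), array([[-0.01686038,  0.98997835, -0.14020913],
       [ 0.64423803, -0.09648358, -0.75871489],
       [-0.76463919, -0.10312027, -0.63615495]])) 46
```

View pics/d0.png

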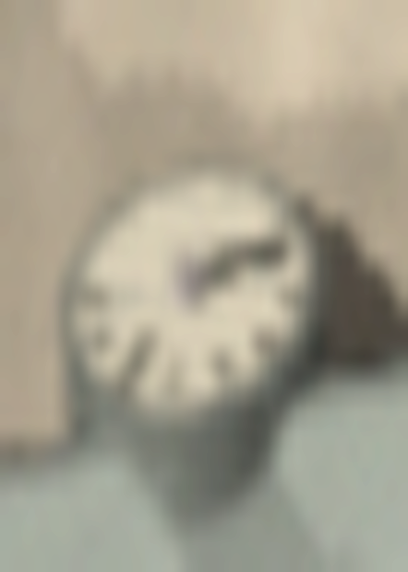

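```bash
cat >> h.py <<'E'
def dialw(name,img=None,hub=(277.3,172.0)):
    if img is None: img,_=robot.snapshot("top")
    n=np.array([.77*np.cos(np.radians(7.2)),.77*np.sin(np.radians(7.2)),.638]); n/=np.linalg.norm(n)
    rt=np.cross([0,0,1],n); rt/=np.linalg.norm(rt); up=np.cross(n,rt)
    c=atz("top",*hub,58); N=480
    g=(np.arange(N)-N/2)/(N/2)*30
    X,Y=np.meshgrid(g,-g)
    q=proj("top",(c+X[...,None]*rt+Y[...,None]*up).reshape(-1,3)).reshape(N,N,2).astype(np.float32)
    w=cv2.remap(img,q[...,0],q[...,1],cv2.INTER_CUBIC)
    w=cv2.convertScaleAbs(w,alpha=1.3)
    cv2.imwrite(f"pics/{name}.png",w[...,::-1]); return w
E
python3 - <<'E'
from h import *
dialw("w0",np.load("d0.npz")["p"])
E
```

```text
(no output)
```

View pics/w0.png

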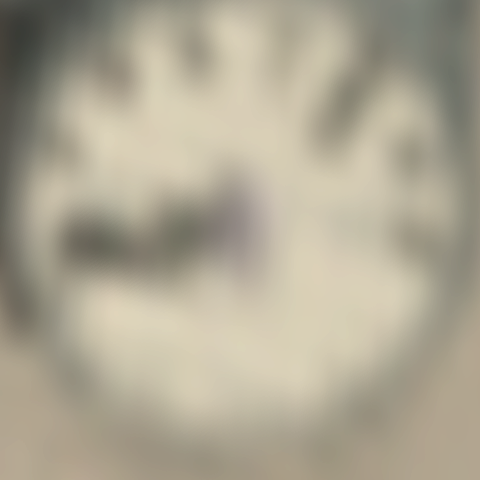

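```bash
python3 -m inch '[0.002,0,0.0003,0, 0.005,0,0.0007,0, 0.008,0,0.001,0, 0.01,0,0.0012,0, 0.012,0,0.0013,0, 0.012,0,0.0013,0, 0.012,0,0.0013,0]'
python3 - <<'E'
from h import *
go(565.4,74.7,276,7.2)
dialw("w1")
E
```

```text
clock: 13.2
tcp_pos: [590.6, -129.6, 106.1]
ee_rot: [-67.2, 90.0, -149.9]
contact_force: [-6.3, 0.1, 2.4]
grip_width: 0.327
tcp [ 590.6 -129.6  106.1] xaxis [-0. -0. -1.] jaw 7.24 | shift [-0.1699  0.0007 -0.2058] len 0.267 turn 0.03845633238617552 t 13.2 F [-6.3  0.1  2.4] w 0.32669302755581925 q7 -4.9
```

View pics/w1.png

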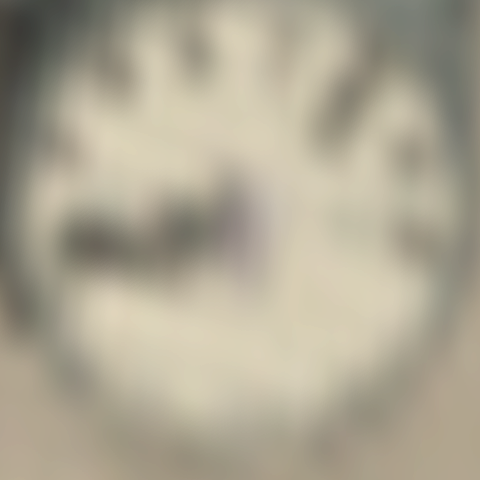

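```bash
python3 -m inch '[0.001,0,0,0, 0.002,0,0,0, 0.003,0,0.0001,0, 0.004,0,0.0001,0, 0.004,0,0.0001,0, 0.004,0,0.0001,0]'
python3 - <<'E'
from h import *
go(565.4,74.7,276,7.2)
dialw("w2")
E
```

```text
clock: 13.85
tcp_pos: [590.8, -130.1, 102.2]
ee_rot: [-1.7, 90.0, -84.5]
contact_force: [-5.5, -1.3, 3.3]
grip_width: 0.328
tcp [ 590.8 -130.1  102.2] xaxis [ 0.    -0.001 -1.   ] jaw 7.2 | shift [-0.1739  0.0005 -0.2063] len 0.27 turn 0.002823299712588323 t 13.85 F [-5.5 -1.3  3.3] w 0.32849932762310435 q7 -5.1
```

View pics/w2.png

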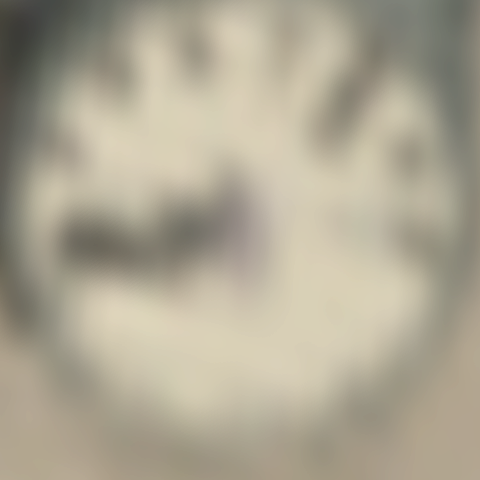

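```bash
python3 -m inch '[0.0007,0,0,0, 0.0014,0,0,0, 0.002,0,0,0, 0.002,0,0,0, 0.002,0,0,0]'
python3 - <<'E'
from h import *
go(565.4,74.7,276,7.2)
dialw("w3")
E
```

```text
clock: 14.4
tcp_pos: [590.7, -130.3, 100.2]
ee_rot: [-5.9, 90.0, -88.7]
contact_force: [-5.1, -1.9, 3.2]
grip_width: 0.327
tcp [ 590.7 -130.3  100.2] xaxis [ 0.    -0.001 -1.   ] jaw 7.21 | shift [-0.1759  0.0006 -0.2064] len 0.271 turn 0.0067763251715433626 t 14.4 F [-5.1 -1.9  3.2] w 0.32708872713365655 q7 -5.2
```

View pics/w3.png

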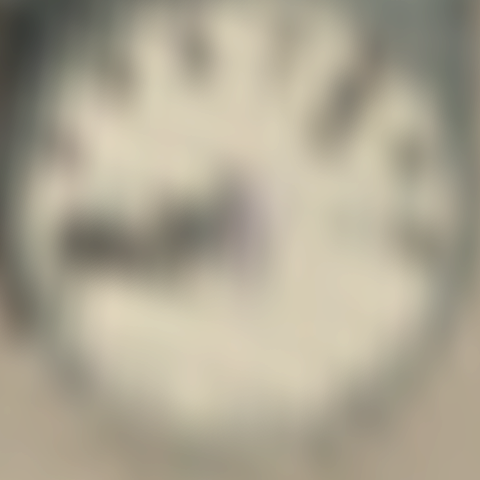

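```bash
python3 -m inch '[0.0005,0,0,0, 0.001,0,0,0, 0.0015,0,0,0, 0.0015,0,0,0, 0.0015,0,0,0]'
python3 - <<'E'
from h import *
go(565.4,74.7,276,7.2)
dialw("w4")
p,_=robot.snapshot("side"); crop("side",240,190,310,270,7,"s13",p)
E
```

```text
clock: 14.95
tcp_pos: [590.8, -130.2, 98.7]
ee_rot: [3.9, 90.0, -78.9]
contact_force: [-5.2, -0.5, 2.7]
grip_width: 0.329
tcp [ 590.8 -130.2   98.7] xaxis [ 0.    -0.001 -1.   ] jaw 7.18 | shift [-0.1774  0.0005 -0.2064] len 0.272 turn -0.01720196009350161 t 14.95 F [-5.2 -0.5  2.7] w 0.3289055923576442 q7 -5.2
```

View pics/w4.png

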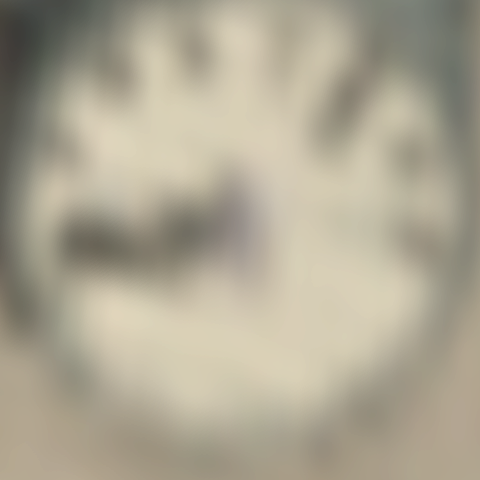

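View pics/s13.png

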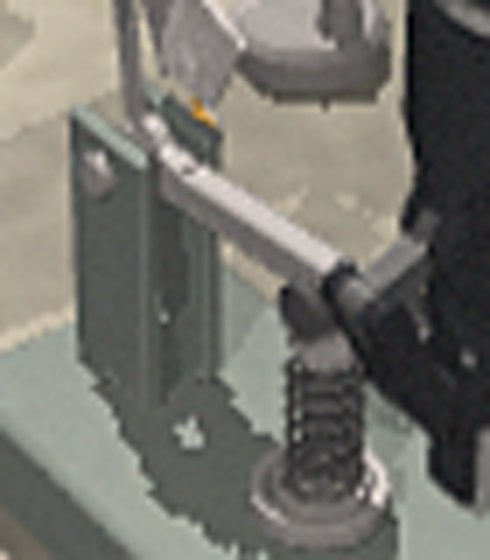

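```bash
python3 -m inch '[0.0005,0,0,0, 0.001,0,0,0, 0.0015,0,0,0, 0.0015,0,0,0, 0.0015,0,0,0]'
python3 - <<'E'
from h import *
go(565.4,74.7,276,7.2)
dialw("w5")
E
```

```text
clock: 15.55
tcp_pos: [590.8, -130.4, 97.3]
ee_rot: [6.7, 90.0, -76.1]
contact_force: [-5.6, -1.6, 3.8]
grip_width: 0.328
tcp [ 590.8 -130.4   97.3] xaxis [ 0.    -0.001 -1.   ] jaw 7.17 | shift [-0.1789  0.0004 -0.2066] len 0.273 turn -0.02622198980576229 t 15.55 F [-5.6 -1.6  3.8] w 0.3280358785669918 q7 -5.3
```

View pics/w5.png

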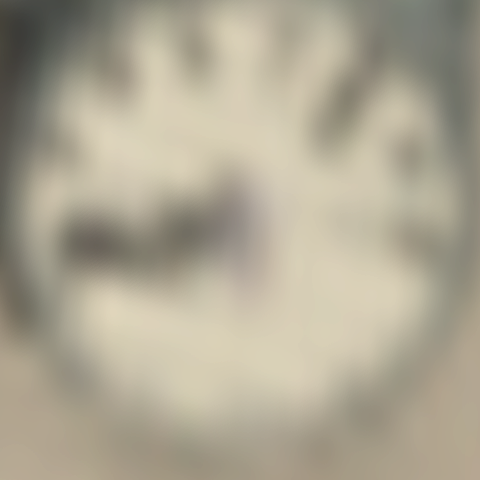

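```bash
python3 -m inch '[0.0005,0,0,0, 0.001,0,0,0, 0.0015,0,0,0, 0.0015,0,0,0, 0.0015,0,0,0]'
python3 - <<'E'
from h import *
go(565.4,74.7,276,7.2)
dialw("w6")
E
```

```text
clock: 16.1
tcp_pos: [590.8, -130.6, 95.8]
ee_rot: [4.0, 89.9, -78.8]
contact_force: [-6.1, -2.2, 2.9]
grip_width: 0.328
tcp [ 590.8 -130.6   95.8] xaxis [ 0.    -0.001 -1.   ] jaw 7.16 | shift [-0.1804  0.0004 -0.2067] len 0.274 turn -0.036838449331867196 t 16.1 F [-6.1 -2.2  2.9] w 0.32807918655222745 q7 -5.4
```

View pics/w6.png

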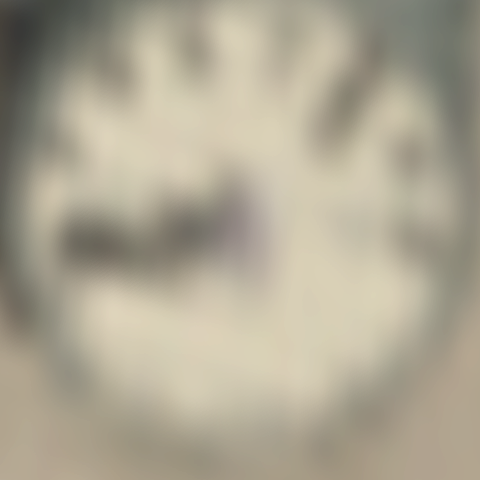

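```bash
python3 - <<'E'
from h import *
p,d=robot.snapshot("side"); 
u0,v0,s=235,170,6
img=cv2.resize(p[v0:v0+95,u0:u0+95],None,fx=s,fy=s,interpolation=cv2.INTER_CUBIC)
a=np.radians(7.2)
def L(x,y,z): return (580+x*np.cos(a)-y*np.sin(a), -41+x*np.sin(a)+y*np.cos(a), z)
for th,c in ((1.50,(255,0,0)),(1.574,(0,255,0)),(1.62,(0,0,255))):
    ph=th-np.radians(5); dy,dz=-np.sin(ph),np.cos(ph); ny,nz=-dz*-1*0-0,0
    up=np.array([0,dz*1.0,-dy])  # perpendicular (upwards when level)
    for r in np.linspace(0,90,40):
        # top edge left of 12mm arm
        P=L(-6,100+dy*r+6*up[1],141.5+dz*r+6*up[2]); q=proj("side",[P])[0]
        cv2.circle(img,(int((q[0]-u0+.5)*s),int((q[1]-v0+.5)*s)),1,c,-1)
cv2.imwrite("pics/s14.png",img[...,::-1])
E
```

```text
(no output)
```

View pics/s14.png

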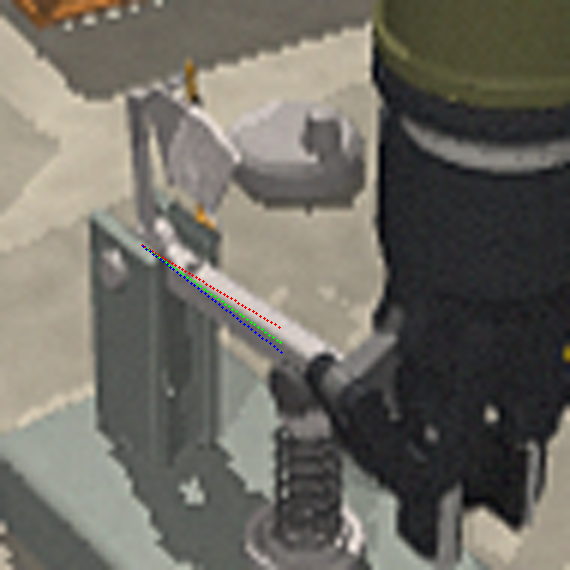

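```bash
python3 -m inch '[0.0005,0,0,0, 0.001,0,0,0, 0.0015,0,0,0, 0.0015,0,0,0]'
python3 - <<'E'
from h import *
go(565.4,74.7,276,7.2)
w=dialw("w7")
E
python3 -m inch '[0.0005,0,0,0, 0.001,0,0,0, 0.0015,0,0,0, 0.0015,0,0,0]'
python3 - <<'E'
from h import *
go(565.4,74.7,276,7.2)
w=dialw("w8")
cv2.imwrite("pics/w78.png",np.hstack([cv2.imread("pics/w7.png"),cv2.imread("pics/w8.png")])[:,:,:][::2,::2])
E
```

```text
clock: 16.6
tcp_pos: [590.8, -130.5, 94.4]
ee_rot: [1.5, 89.9, -81.3]
contact_force: [-5.6, -2.1, 4.5]
grip_width: 0.327
tcp [ 590.8 -130.5   94.4] xaxis [ 0.    -0.001 -1.   ] jaw 7.21 | shift [-0.1819  0.0006 -0.2066] len 0.275 turn 0.01231232623801759 t 16.6 F [-5.6 -2.1  4.5] w 0.32722121501807716 q7 -5.4
clock: 17.05
tcp_pos: [590.8, -130.6, 93.2]
ee_rot: [6.8, 89.9, -76.0]
contact_force: [-6.6, -2.5, 7.5]
grip_width: 0.325
tcp [ 590.8 -130.6   93.2] xaxis [ 0.    -0.001 -1.   ] jaw 7.21 | shift [-0.1831  0.0006 -0.2066] len 0.276 turn 0.01099402474847011 t 17.05 F [-6.6 -2.5  7.5] w 0.3251392515859358 q7 -5.5
```

View pics/w78.png

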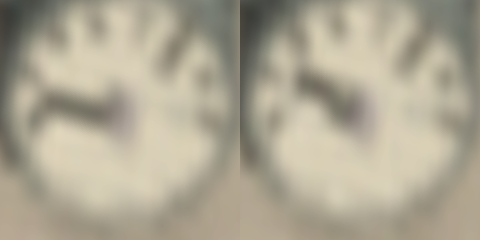

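```bash
python3 -m inch '[0.0005,0,0,0, 0.001,0,0,0, 0.0015,0,0,0, 0.0015,0,0,0]'
python3 - <<'E'
from h import *
go(565.4,74.7,276,7.2)
w=dialw("w9")
E
```

```text
clock: 17.5
tcp_pos: [590.9, -130.4, 91.9]
ee_rot: [19.8, 89.9, -63.1]
contact_force: [-7.7, -0.7, 8.8]
grip_width: 0.326
tcp [ 590.9 -130.4   91.9] xaxis [ 0.001 -0.001 -1.   ] jaw 7.16 | shift [-0.1843  0.0004 -0.2065] len 0.277 turn -0.039530927921532566 t 17.5 F [-7.7 -0.7  8.8] w 0.32589245754192553 q7 -5.6
```

View pics/w9.png

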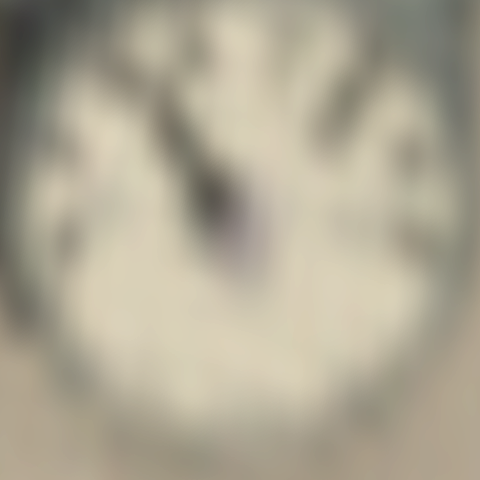

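```bash
python3 -m inch '[0.0005,0,0,0, 0.001,0,0,0, 0.0015,0,0,0, 0.0015,0,0,0]'
python3 - <<'E'
from h import *
go(565.4,74.7,276,7.2)
w=dialw("w10")
E
```

```text
clock: 17.95
tcp_pos: [590.9, -130.5, 90.7]
ee_rot: [23.1, 89.9, -59.7]
contact_force: [-8.4, -2.3, 10.4]
grip_width: 0.321
tcp [ 590.9 -130.5   90.7] xaxis [ 0.001 -0.001 -1.   ] jaw 7.15 | shift [-0.1856  0.0004 -0.2065] len 0.278 turn -0.04595633568692392 t 17.95 F [-8.4 -2.3 10.4] w 0.32077659601722247 q7 -5.7
```

View pics/w10.png

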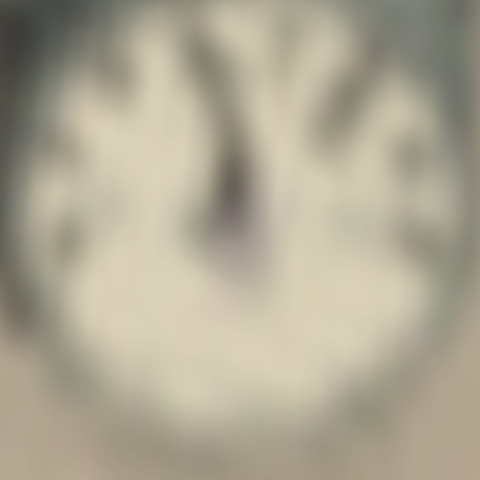

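```bash
python3 -m inch '[0.0005,0,0,0, 0.001,0,0,0, 0.0015,0,0,0, 0.0015,0,0,0]'
python3 - <<'E'
from h import *
go(565.4,74.7,276,7.2)
w=dialw("w11")
E
```

```text
clock: 18.4
tcp_pos: [590.9, -130.3, 89.4]
ee_rot: [17.3, 89.9, -65.5]
contact_force: [-7.1, -1.6, 12.3]
grip_width: 0.322
tcp [ 590.9 -130.3   89.4] xaxis [ 0.001 -0.002 -1.   ] jaw 7.22 | shift [-0.1869  0.0006 -0.2063] len 0.278 turn 0.021360602060227052 t 18.4 F [-7.1 -1.6 12.3] w 0.32227460031130484 q7 -5.7
```

View pics/w11.png

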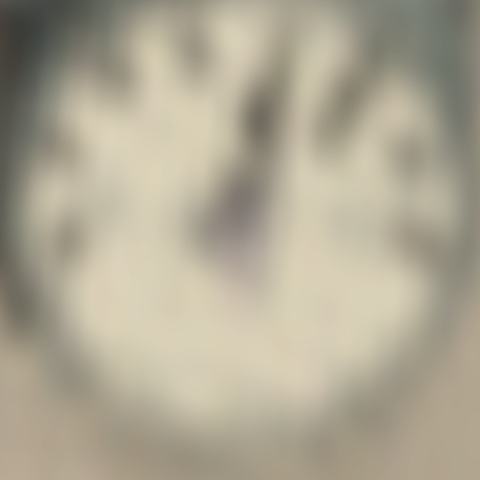

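```bash
python3 -m inch '[0.0004,0,0,0, 0.0008,0,0,0, 0.0012,0,0,0, 0.0012,0,0,0, 0.0012,0,0,0]'
python3 - <<'E'
from h import *
go(565.4,74.7,276,7.2)
w=dialw("w12")
E
```

```text
clock: 18.95
tcp_pos: [590.9, -130.5, 88.4]
ee_rot: [16.8, 89.9, -66.0]
contact_force: [-8.7, -0.9, 13.5]
grip_width: 0.326
tcp [ 590.9 -130.5   88.4] xaxis [ 0.001 -0.002 -1.   ] jaw 7.22 | shift [-0.188   0.0006 -0.2064] len 0.279 turn 0.015660035094455793 t 18.95 F [-8.7 -0.9 13.5] w 0.32560962312019065 q7 -5.8
```

View pics/w12.png

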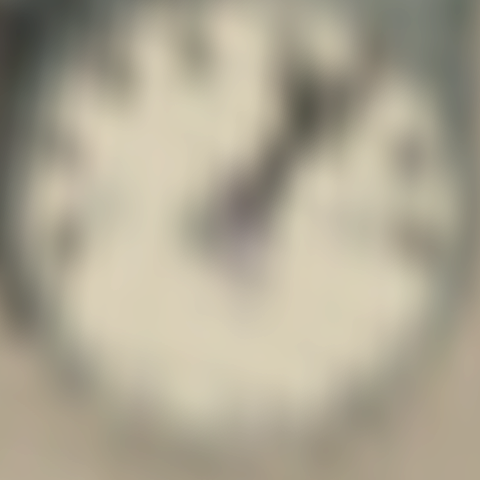

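```bash
python3 -m inch '[0.0003,0,0,0, 0.0006,0,0,0, 0.0006,0,0,0, 0.0006,0,0,0]'
python3 - <<'E'
from h import *
go(565.4,74.7,276,7.2)
w=dialw("w13")
E
```

```text
clock: 19.4
tcp_pos: [590.9, -130.4, 87.8]
ee_rot: [16.3, 89.9, -66.5]
contact_force: [-9.5, -1.1, 13.7]
grip_width: 0.325
tcp [ 590.9 -130.4   87.8] xaxis [ 0.001 -0.002 -1.   ] jaw 7.22 | shift [-0.1886  0.0006 -0.2063] len 0.28 turn 0.019606663672718128 t 19.4 F [-9.5 -1.1 13.7] w 0.32496409511053487 q7 -5.8
```

View pics/w13.png

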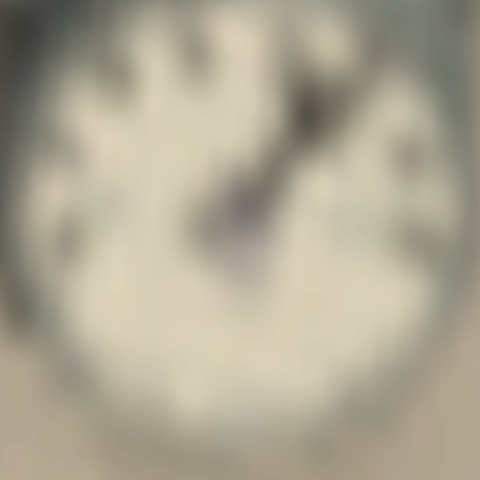

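```bash
cat >> h.py <<'E'
def prof(name,cx=240,cy=220,r0=45,r1=85):
    g=cv2.cvtColor(cv2.imread(f"pics/{name}.png"),cv2.COLOR_BGR2GRAY).astype(float)
    A=np.radians(np.arange(-30,231,1.0)); r=np.arange(r0,r1)
    X=cx-np.cos(A)[:,None]*r; Y=cy-np.sin(A)[:,None]*r   # angle from left, clockwise
    v=cv2.remap(g.astype(np.float32),X.astype(np.float32),Y.astype(np.float32),cv2.INTER_LINEAR).mean(1)
    v=np.maximum(0,np.median(v)-10-v); k=v.argmax(); s=slice(max(0,k-25),k+26)
    return round(float((v[s]*np.degrees(A[s])).sum()/v[s].sum()),1)
E
python3 - <<'E'
from h import *
for c in ((240,220),(238,226),(236,232)):
    print(c,[prof(f"w{i}",*c) for i in range(14)])
# tick angles outer ring in w0 / w5
for c in ((240,220),(238,226)):
  for nm in("w0","w11"):
    g=cv2.cvtColor(cv2.imread(f"pics/{nm}.png"),cv2.COLOR_BGR2GRAY).astype(np.float32)
    A=np.radians(np.arange(-30,231,1.0)); r=np.arange(140,180)
    v=cv2.remap(g,(c[0]-np.cos(A)[:,None]*r).astype(np.float32),(c[1]-np.sin(A)[:,None]*r).astype(np.float32),cv2.INTER_LINEAR).mean(1)
    m=[int(np.degrees(A[i])) for i in range(3,len(A)-3) if v[i]==v[i-3:i+4].min()]; print(c,nm,m)
E
```

```text
(240, 220) [-11.5, -10.7, -11.6, -11.1, -11.5, -11.5, -11.4, -2.4, 24.6, 47.7, 82.8, 104.9, 123.0, 123.9]
(238, 226) [-9.2, -8.6, -8.8, -8.7, -8.4, -8.7, -8.7, 3.6, 29.8, 52.6, 84.9, 105.2, 121.8, 122.1]
(236, 232) [-6.2, -5.6, -6.6, -6.4, -6.4, -6.0, -6.3, 9.5, 34.5, 57.1, 87.0, 105.1, 120.4, 120.6]
(240, 220) w0 [-9, 18, 48, 75, 105, 132, 161, 186, 220]
(240, 220) w11 [-5, 17, 48, 75, 105, 132, 161, 185, 221]
(238, 226) w0 [-7, 20, 49, 76, 106, 132, 160, 183, 218]
(238, 226) w11 [-4, 19, 49, 75, 105, 131, 160, 183, 219]
```

```bash
python3 -m inch '[0.0004,0,0,0, 0.0008,0,0,0, 0.0012,0,0,0, 0.0012,0,0,0]'
python3 - <<'E'
from h import *
go(565.4,74.7,276,7.2)
for i in range(3):
    w=dialw("w14"); print(prof("w14",240,220),prof("w14",238,226))
E
```

```text
clock: 19.85
tcp_pos: [591.0, -130.2, 86.7]
ee_rot: [34.9, 89.9, -47.9]
contact_force: [-9.5, -0.8, 14.4]
grip_width: 0.326
tcp [ 591.  -130.2   86.7] xaxis [ 0.001 -0.001 -1.   ] jaw 7.17 | shift [-0.1896  0.0004 -0.2062] len 0.28 turn -0.0330888686630999 t 19.85 F [-9.5 -0.8 14.4] w 0.3256835025502591 q7 -5.9
129.3 127.7
129.2 127.6
127.1 125.1
```

View pics/w14.png

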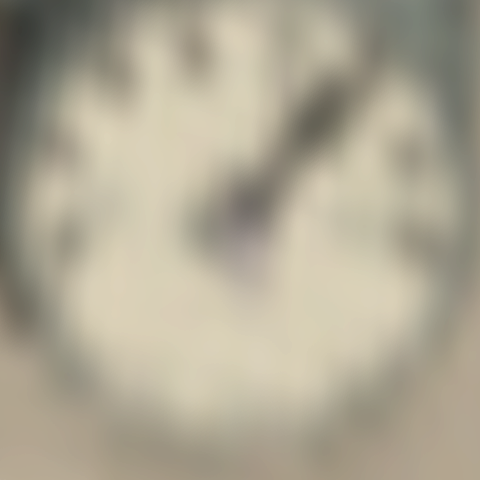

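```bash
python3 -m inch '[0.0004,0,0,0, 0.0008,0,0,0, 0.0008,0,0,0]'
python3 - <<'E'
from h import *
go(565.4,74.7,276,7.2)
for i in range(3):
    w=dialw("w15"); print(prof("w15",240,220),prof("w15",238,226))
E
```

```text
clock: 20.3
tcp_pos: [590.8, -130.0, 85.8]
ee_rot: [21.6, 89.9, -61.2]
contact_force: [-9.5, -0.5, 15.4]
grip_width: 0.328
tcp [ 590.8 -130.    85.8] xaxis [ 0.001 -0.001 -1.   ] jaw 7.24 | shift [-0.1905  0.0007 -0.206 ] len 0.281 turn 0.03817336671207272 t 20.3 F [-9.5 -0.5 15.4] w 0.3279214059454323 q7 -5.9
133.2 131.5
132.7 131.3
133.1 131.3
```

View pics/w15.png

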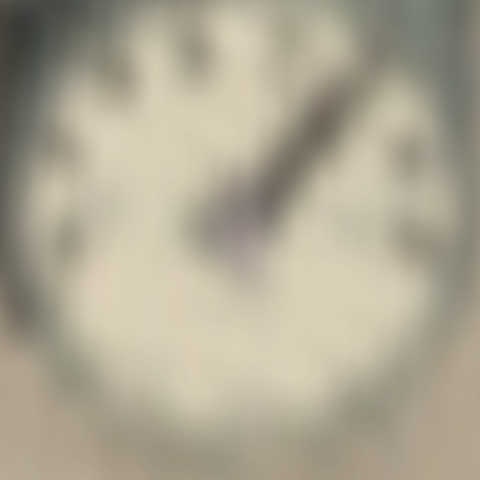

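```bash
python3 -m inch '[0,0,0,0, 0,0,0,0, 0,0,0,0, 0,0,0,0, 0,0,0,0, 0,0,0,0, 0,0,0,0, 0,0,0,0, 0,0,0,0, 0,0,0,0]'
python3 - <<'E'
from h import *
go(565.4,74.7,276,7.2)
w=dialw("w16"); print(prof("w16",240,220),prof("w16",238,226))
p,_=robot.snapshot("side"); crop("side",240,160,310,260,7,"s16",p)
E
```

```text
clock: 21.45
tcp_pos: [590.8, -129.9, 85.8]
ee_rot: [19.8, 89.9, -63.0]
contact_force: [-8.9, -0.0, 13.7]
grip_width: 0.326
tcp [ 590.8 -129.9   85.8] xaxis [ 0.001 -0.001 -1.   ] jaw 7.24 | shift [-0.1904  0.0007 -0.2059] len 0.28 turn 0.0414694199042458 t 21.45 F [-8.9 -0.  13.7] w 0.32616239295217486 q7 -5.9
133.2 131.8
```

View pics/s16.png

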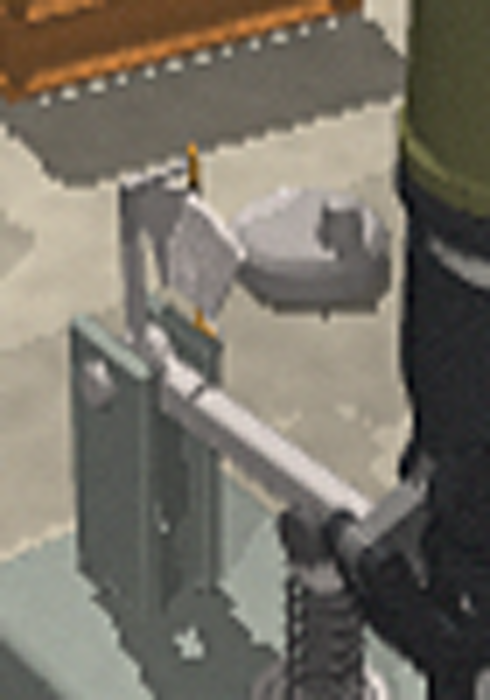

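```bash
python3 - <<'E'
from h import *
p,_=robot.snapshot("top"); crop("top",232,175,272,215,14,"t17",p)
p,_=robot.snapshot("side"); crop("side",255,172,285,212,14,"s17",p)
E
```

```text
(no output)
```

View pics/t17.png

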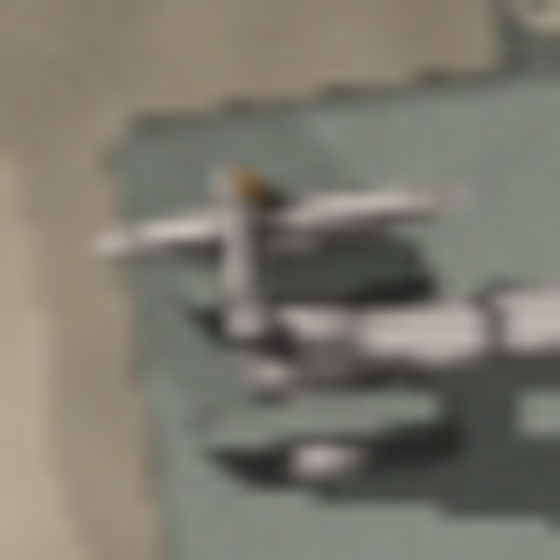

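View pics/s17.png

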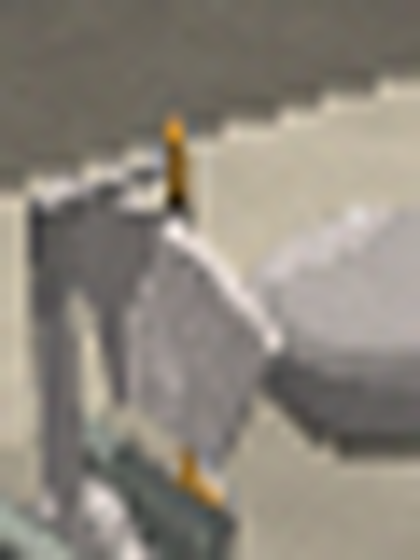

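```bash
python3 - <<'E'
from h import *
def tri(a,b):
    o1,d1=ray("top",*a); o2,d2=ray("side",*b)
    A=np.stack([d1,-d2],1); s=np.linalg.lstsq(A,o2-o1,rcond=None)[0]
    p,q=o1+d1*s[0],o2+d2*s[1]; print("gap",np.linalg.norm(p-q).round(1)); return (p+q)/2
a=np.radians(7.2)
def loc(P):
    x,y=P[0]-580,P[1]+41; return np.array([x*np.cos(a)+y*np.sin(a),-x*np.sin(a)+y*np.cos(a),P[2]])
for t in ((249.1,187.8),(250.5,188.2)):
    P=loc(tri(t,(267.0,180.3))); print(P.round(1),"angle past vertical toward +y(rad)",np.arctan2(P[1]-100,P[2]-141.5), "r",np.hypot(P[1]-100,P[2]-141.5))
def W(x,y,z): return (580+x*np.cos(a)-y*np.sin(a), -41+x*np.sin(a)+y*np.cos(a), z)
for tt in (-.3,-.2,-.1,-.05,0,.05,.1,.2): # tip r=72 at x=P
    for r in (66,72): print(tt,r,proj("side",[W(P[0],100+r*np.sin(tt),141.5+r*np.cos(tt))]).round(1))
E
```

```text
gap 1.1
[ 21.4 103.9 219.5] angle past vertical toward +y(rad) 0.04936714607602061 r 78.13471011685175
gap 0.6
[ 19.5 100.7 221.8] angle past vertical toward +y(rad) 0.009142970930200719 r 80.27233769387894
-0.3 66 [[272.1 190.5]]
-0.3 72 [[272.5 188.7]]
-0.2 66 [[270.4 188.7]]
-0.2 72 [[270.7 186.7]]
-0.1 66 [[268.8 187.1]]
-0.1 72 [[268.9 185. ]]
-0.05 66 [[267.9 186.4]]
-0.05 72 [[268.  184.2]]
0 66 [[267.1 185.7]]
0 72 [[267.1 183.5]]
0.05 66 [[266.3 185.2]]
0.05 72 [[266.2 182.9]]
0.1 66 [[265.5 184.6]]
0.1 72 [[265.3 182.3]]
0.2 66 [[263.8 183.8]]
0.2 72 [[263.5 181.4]]
```

```bash
python3 -m inch '[-0.0015,0,0,0, -0.003,0,0,0, -0.005,0,-0.0002,0, -0.0075,0,-0.0004,0, -0.010,0,-0.0005,0, -0.015,0,-0.001,0, -0.0234,0,-0.0022,0, -0.033,0,-0.0042,0, -0.042,0,-0.0061,0, -0.048,0,-0.0078,0]'
python3 - <<'E'
from h import *
go(565.4,74.7,276,7.2)
p,_=robot.snapshot("side"); crop("side",230,150,340,290,4,"s18",p)
E
```

```text
clock: 22.65
tcp_pos: [589.9, -123.4, 133.0]
ee_rot: [6.9, 89.9, -75.9]
contact_force: [-6.3, -0.6, 1.0]
grip_width: 0.322
tcp [ 589.9 -123.4  133. ] xaxis [ 0.    -0.002 -1.   ] jaw 7.15 | shift [-0.1433  0.0004 -0.1993] len 0.246 turn -0.05433573102828859 t 22.65 F [-6.3 -0.6  1. ] w 0.32238562443952046 q7 -4.5
```

View pics/s18.png

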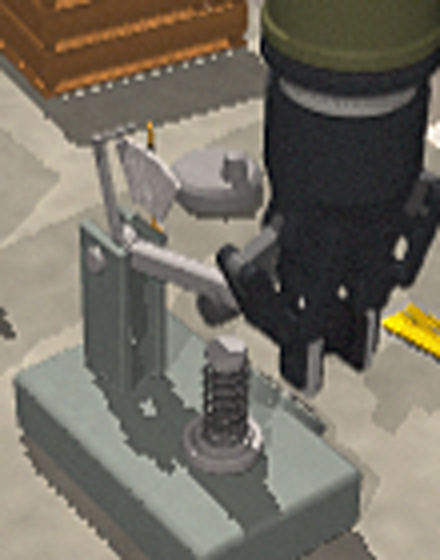

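```bash
python3 -m inch '[-0.0121,0,-0.0041,0, -0.0295,0,-0.0116,0, -0.0461,0,-0.0209,0, -0.0617,0,-0.0317,0, -0.0762,0,-0.0441,0, -0.0893,0,-0.0578,0, -0.1009,0,-0.0728,0, -0.1111,0,-0.0888,0, -0.1196,0,-0.1058,0, -0.1232,0,-0.1146,0]'
python3 -m inch '[0,0,0,0]'
python3 - <<'E'
from h import *
go(565.4,74.7,276,7.2)
E
```

```text
clock: 23.7
tcp_pos: [574.9, -7.4, 257.4]
ee_rot: [48.1, 89.9, -34.6]
contact_force: [-7.2, -3.7, 3.2]
grip_width: 0.323
clock: 23.8
tcp_pos: [575.0, -7.0, 257.5]
ee_rot: [56.5, 89.9, -26.2]
contact_force: [-9.2, -3.8, 7.9]
grip_width: 0.322
tcp [575.   -7.  257.5] xaxis [ 0.002 -0.001 -1.   ] jaw 7.33 | shift [-0.0186  0.001  -0.0822] len 0.084 turn 0.1261985084419166 t 23.8 F [-9.2 -3.8  7.9] w 0.3223555168619412 q7 -10.9
```

```bash
python3 -m inch '[-0.003,0,-0.008,0, -0.0064,0,-0.021,0, -0.0095,0,-0.037,0, -0.0118,0,-0.0535,0, -0.0123,0,-0.067,0, -0.0121,0,-0.0755,0, -0.0118,0,-0.08,0, -0.0117,0,-0.0825,0, -0.0117,0,-0.0825,0]'
python3 - <<'E'
from h import *
go(565.4,74.7,276,7.2)
p,_=robot.snapshot("side"); crop("side",200,60,320,180,5,"s19",p)
E
```

```text
clock: 24.7
tcp_pos: [565.0, 68.8, 268.1]
ee_rot: [-2.8, 89.6, -85.8]
contact_force: [-8.2, -13.7, 7.5]
grip_width: 0.322
tcp [565.   68.8 268.1] xaxis [ 0.    -0.007 -1.   ] jaw 6.99 | shift [-0.0079  0.0011 -0.0057] len 0.01 turn -0.21332355012891924 t 24.7 F [ -8.2 -13.7   7.5] w 0.3218766123808631 q7 -19.0
```

View pics/s19.png

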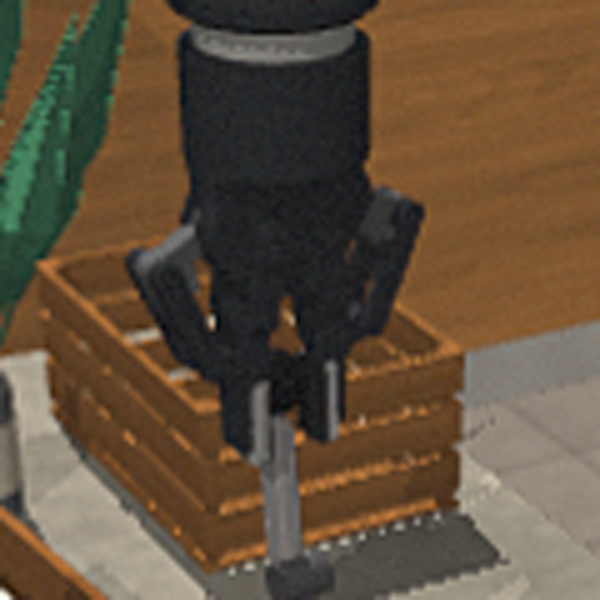

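```bash
python3 -m inch '[0,0,0.003,0, 0,0,0.005,0, 0,0,0.005,0, 0,0,0.005,0]'
python3 - <<'E'
from h import *
go(565.4,74.7,276,7.2)
E
```

```text
clock: 25.15
tcp_pos: [565.2, 67.4, 268.2]
ee_rot: [7.2, 89.9, -75.7]
contact_force: [-7.6, -5.1, 6.2]
grip_width: 0.327
tcp [565.2  67.4 268.2] xaxis [ 0.    -0.002 -1.   ] jaw 7.14 | shift [-0.0078  0.0011 -0.0072] len 0.011 turn -0.05664579172965034 t 25.15 F [-7.6 -5.1  6.2] w 0.3270040117981532 q7 -18.5
```

```bash
python3 -m inch '[0,0,0,0, 0,0,0,0, 0,0,0,0, 0,0,0.008,0, 0,0,0.03,0, 0,0,0.06,0, 0,0,0.09,0, 0,0,0.105,0, 0,0,0.108,0, 0,0,0.108,0]' 0.06 40
python3 - <<'E'
from h import *
go(580,-41,41,7.2)
p,d=robot.snapshot("side"); cv2.imwrite("pics/side20.png",p[...,::-1]); crop("side",230,110,330,280,4,"s20",p)
p,d=robot.snapshot("top"); dialw("w20",p)
E
```

```text
clock: 26.15
tcp_pos: [579.4, -38.3, 266.6]
ee_rot: [173.2, 89.9, 90.4]
contact_force: [-0.4, 1.0, 0.3]
grip_width: 0.698
tcp [579.4 -38.3 266.6] xaxis [-0.     0.001 -1.   ] jaw 7.21 | shift [0.2256 0.0003 0.003 ] len 0.226 turn 0.010730163273436233 t 26.15 F [-0.4  1.   0.3] w 0.6983819062293313 q7 -7.6
```

View pics/s20.png

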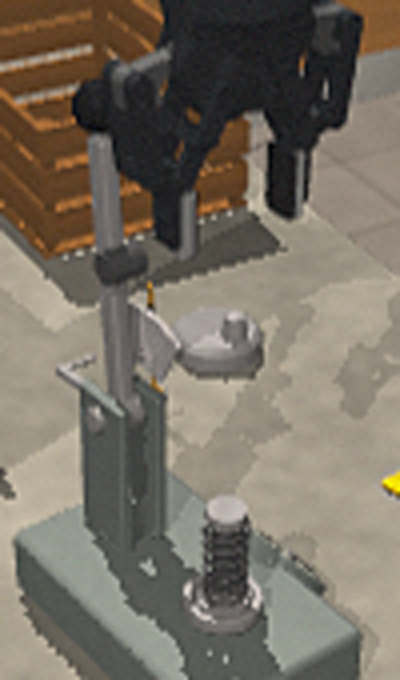

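```bash
python3 -m inch '[0.01,0,0.003,0, 0.04,0,0.003,0, 0.075,0,0.003,0, 0.11,0,0.003,0, 0.145,0,0.003,0, 0.16,0,0.003,0, 0.165,0,0.003,0, 0.165,0,0.003,0]' 0.05 40
python3 - <<'E'
from h import *
go(580,-41,41,7.2)
p,d=robot.snapshot("side"); crop("side",230,150,340,270,5,"s21",p)
E
```

```text
clock: 27.05
tcp_pos: [579.4, -41.1, 101.0]
ee_rot: [-124.7, 89.9, 152.6]
contact_force: [-0.5, 0.1, -0.0]
grip_width: 0.588
tcp [579.4 -41.1 101. ] xaxis [-0.001  0.001 -1.   ] jaw 7.29 | shift [0.06   0.0007 0.    ] len 0.06 turn 0.08538547066089563 t 27.05 F [-0.5  0.1 -0. ] w 0.5884970488151944 q7 -13.9
```

View pics/s21.png

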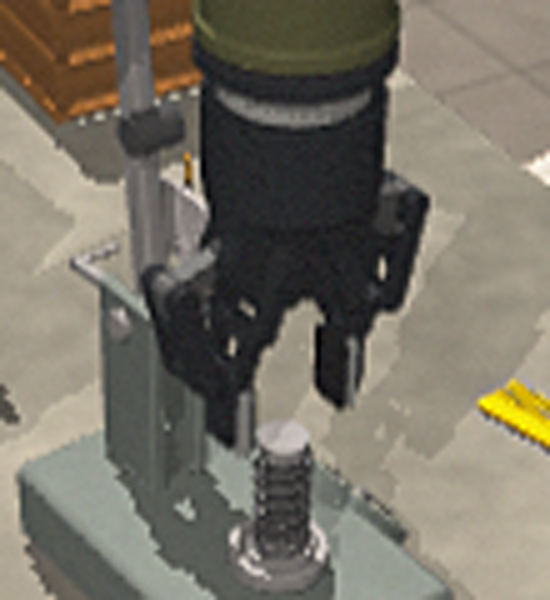

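```bash
python3 -m inch '[0.008,0,0,0, 0.024,0,0,0, 0.042,0,0,0, 0.053,0,0,0, 0.058,0,0,0, 0.058,0,0,0, 0.058,0,0,0]' 0.05 40
python3 - <<'E'
from h import *
go(580,-41,41,7.2)
p,d=robot.snapshot("side"); crop("side",240,180,330,280,6,"s22",p)
E
```

```text
clock: 27.8
tcp_pos: [580.2, -41.7, 44.2]
ee_rot: [89.0, 89.9, 6.2]
contact_force: [0.7, 0.1, 0.5]
grip_width: 0.588
tcp [580.2 -41.7  44.2] xaxis [ 0.001  0.    -1.   ] jaw 7.22 | shift [ 0.0032 -0.0002 -0.0007] len 0.003 turn 0.017878356977632848 t 27.8 F [0.7 0.1 0.5] w 0.5875064650405736 q7 -16.9
```

View pics/s22.png

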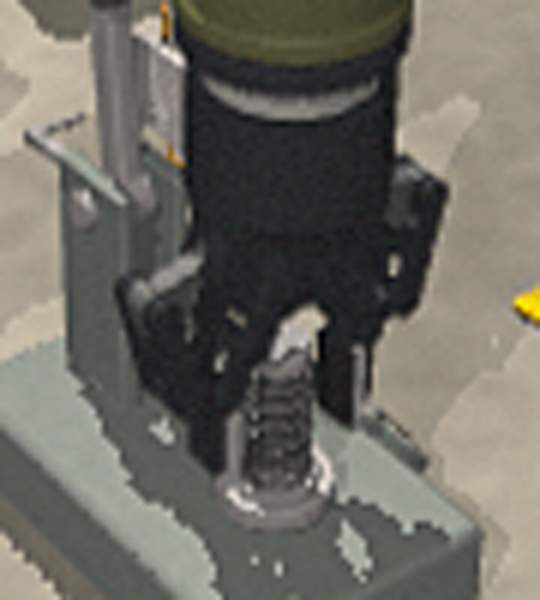

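```bash
python3 -m inch '[0,0,0,0, 0,0,0,0, 0,0,0,0, 0,0,0,0, 0,0,0,0]' 0.0 40
python3 -m inch '[-0.005,0,0,0, -0.02,0,0,0, -0.045,0,0,0, -0.07,0,0,0, -0.085,0,0,0, -0.09,0,0,0, -0.09,0,0,0]'
python3 - <<'E'
from h import *
go(513.6,-374,100,7.2)
p,d=robot.snapshot("side"); crop("side",240,140,330,280,5,"s23",p)
E
```

```text
clock: 28.35
tcp_pos: [580.1, -41.9, 44.0]
ee_rot: [79.1, 90.0, -3.7]
contact_force: [-1.1, -0.5, 4.7]
grip_width: 0.3
clock: 29.05
tcp_pos: [579.7, -42.0, 133.8]
ee_rot: [62.3, 90.0, -20.5]
contact_force: [-0.1, 0.1, -1.6]
grip_width: 0.3
tcp [579.7 -42.  133.8] xaxis [ 0. -0. -1.] jaw 7.2 | shift [ 0.0338 -0.1073  0.3211] len 0.34 turn 0.004465431460687341 t 29.05 F [-0.1  0.1 -1.6] w 0.30038093221411033 q7 -12.4
```

View pics/s23.png

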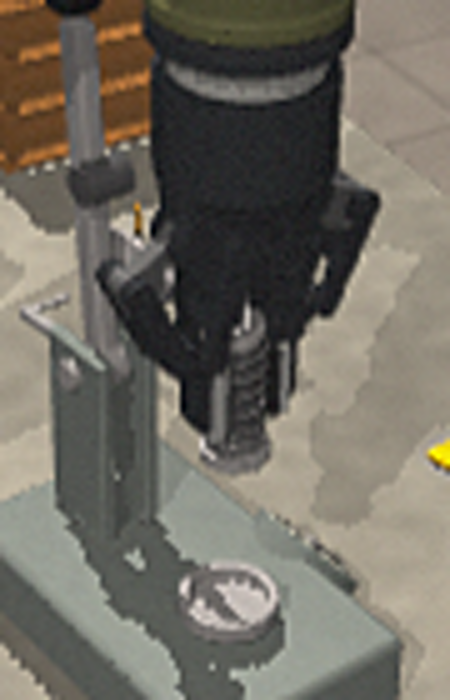

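```bash
python3 -m inch '[0,-0.003,0.01,0, 0,-0.012,0.036,0, 0,-0.025,0.075,0, 0,-0.039,0.117,0, 0,-0.053,0.159,0, 0,-0.067,0.201,0, 0,-0.081,0.243,0, 0.01,-0.094,0.28,0, 0.02,-0.103,0.307,0, 0.03,-0.107,0.319,0]'
python3 -m inch '[0.004,0,0.002,0, 0.004,0,0.002,0, 0.004,0,0.002,0]'
python3 - <<'E'
from h import *
go(513.6,-374,-12,7.2)
p,d=robot.snapshot("side"); crop("side",290,250,450,420,4,"s24",p)
p,d=robot.snapshot("top"); crop("top",370,160,450,240,7,"t24",p)
E
```

```text
clock: 30.1
tcp_pos: [510.8, -376.2, 101.5]
ee_rot: [-86.0, 89.8, -169.1]
contact_force: [-0.7, 0.1, -0.8]
grip_width: 0.303
clock: 30.4
tcp_pos: [515.0, -371.3, 99.9]
ee_rot: [141.6, 89.9, 59.0]
contact_force: [-0.1, -0.2, -1.6]
grip_width: 0.303
tcp [ 515.  -371.3   99.9] xaxis [ 0.001  0.001 -1.   ] jaw 7.4 | shift [ 0.1119 -0.0019  0.0026] len 0.112 turn 0.1968397067263794 t 30.4 F [-0.1 -0.2 -1.6] w 0.30263736296796623 q7 18.9
```

View pics/s24.png

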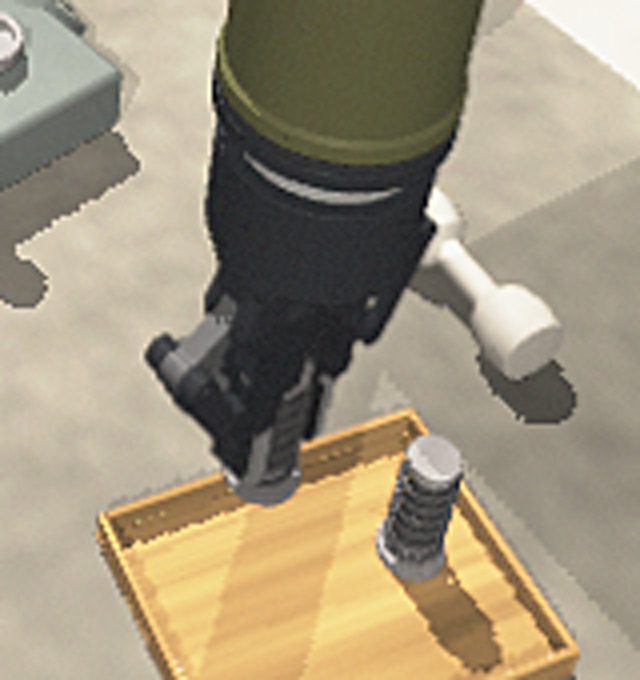

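```bash
python3 -m inch '[0.01,-0.001,0.0015,0, 0.035,-0.0015,0.0025,0, 0.06,-0.0015,0.0025,0, 0.085,-0.0015,0.0025,0, 0.097,-0.0015,0.0025,0, 0.103,-0.0015,0.0025,0, 0.107,-0.0015,0.0025,0, 0.109,-0.0015,0.0025,0, 0.109,-0.0015,0.0025,0]'
python3 - <<'E'
from h import *
go(513.6,-374,-12,7.2)
E
```

```text
clock: 31.4
tcp_pos: [513.1, -376.7, -8.8]
ee_rot: [46.2, 89.9, -36.6]
contact_force: [-0.9, 0.4, -0.2]
grip_width: 0.302
tcp [ 513.1 -376.7   -8.8] xaxis [ 0.001 -0.001 -1.   ] jaw 7.22 | shift [ 0.0032  0.0008 -0.0026] len 0.004 turn 0.01502538863155678 t 31.4 F [-0.9  0.4 -0.2] w 0.3018294241065786 q7 14.5
```

```bash
python3 -m inch '[0.001,0,-0.001,0, 0.002,0,-0.001,0, 0.003,0,-0.001,0, 0.0035,0,-0.001,0, 0.0035,0,-0.001,0]'
python3 - <<'E'
from h import *
go(513.6,-374,-12,7.2)
p,d=robot.snapshot("side"); crop("side",290,250,450,420,4,"s25",p)
E
```

```text
clock: 31.9
tcp_pos: [512.9, -375.6, -11.5]
ee_rot: [24.9, 89.9, -57.9]
contact_force: [-3.3, 1.6, 8.9]
grip_width: 0.303
tcp [ 512.9 -375.6  -11.5] xaxis [ 0.001 -0.001 -1.   ] jaw 7.21 | shift [ 0.0005  0.0009 -0.0015] len 0.002 turn 0.012058865032273047 t 31.9 F [-3.3  1.6  8.9] w 0.3027054766739533 q7 14.2
```

View pics/s25.png

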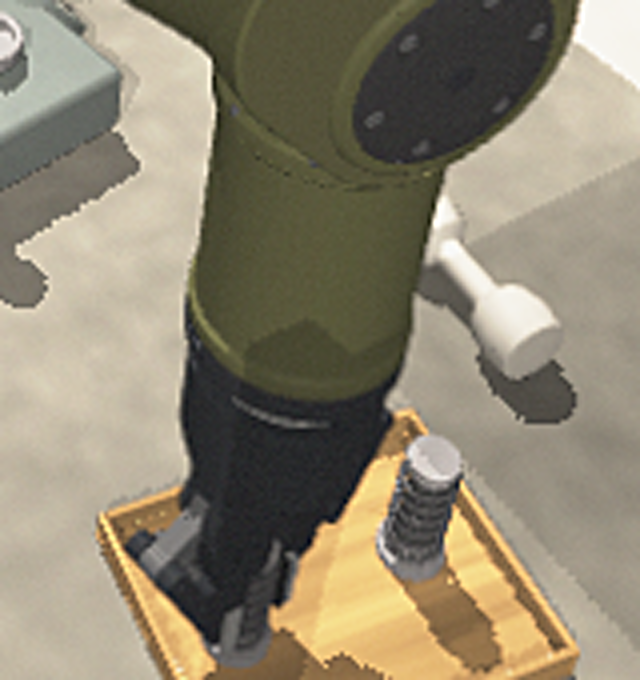

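```bash
python3 -m inch '[0,0,0,0, 0,0,0,0, 0,0,0,0, 0,0,0,0, -0.006,0,0,0, -0.025,0,0,0, -0.055,0,0,0, -0.09,0,0,0, -0.12,0,0,0, -0.14,0,0,0]' 0.042 40
python3 -m inch '[-0.03,0,0.0,0, -0.05,0,0.03,0, -0.05,0,0.07,0, -0.05,0,0.11,0, -0.05,0,0.13,0, -0.05,0,0.135,0, -0.05,0,0.135,0]'
python3 - <<'E'
from h import *
go(513.6,-374,-12,7.2)
p,d=robot.snapshot("side"); cv2.imwrite("pics/side26.png",p[...,::-1]); crop("side",290,250,450,420,4,"s26",p)
p,d=robot.snapshot("top"); cv2.imwrite("pics/top26.png",p[...,::-1])
E
```

```text
clock: 32.95
tcp_pos: [513.5, -375.6, 130.0]
ee_rot: [55.3, 89.8, -27.5]
contact_force: [-0.0, 0.5, 0.2]
grip_width: 0.491
clock: 33.65
tcp_pos: [529.5, -509.1, 176.7]
ee_rot: [173.5, 89.9, 90.7]
contact_force: [1.5, 0.7, 0.3]
grip_width: 0.489
tcp [ 529.5 -509.1  176.7] xaxis [-0.     0.001 -1.   ] jaw 7.19 | shift [ 0.1889  0.0011 -0.1358] len 0.233 turn -0.01013078389672728 t 33.65 F [1.5 0.7 0.3] w 0.4892961103943862 q7 32.1
```

View pics/side26.png

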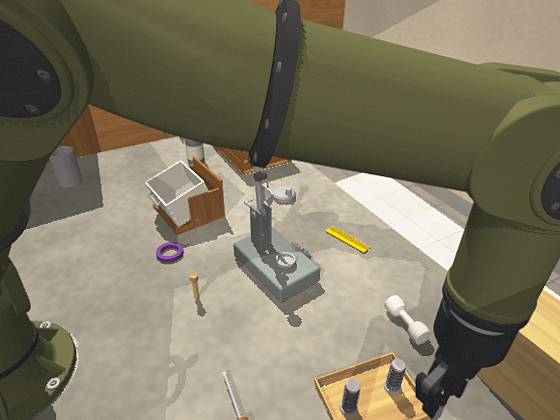

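View pics/top26.png

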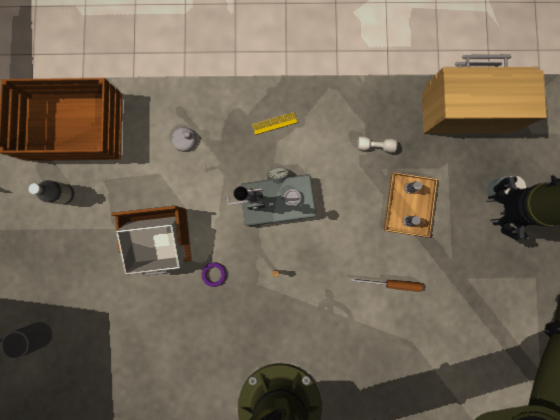

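```bash
python3 -m inch '[-0.02,0,-0.01,0, -0.03,0.0,-0.02,0, -0.03,0,-0.02,0, -0.03,0,-0.02,0]'
python3 - <<'E'
from h import *
go(513.6,-374,-12,7.2)
p,d=robot.snapshot("top"); crop("top",480,150,560,230,7,"t27",p); dialw("w27",p); print(prof("w27",238,226)); crop("top",225,165,275,215,11,"t28",p)
t=np.load("top0.npz")["p"]; crop("top",480,150,560,230,7,"t0b",t)
print(atz("top",508,190,150))
E
```

```text
clock: 34.15
tcp_pos: [527.5, -488.9, 208.6]
ee_rot: [29.8, 89.9, -52.9]
contact_force: [-0.3, 0.1, -0.1]
grip_width: 0.49
tcp [ 527.5 -488.9  208.6] xaxis [ 0.001 -0.002 -1.   ] jaw 7.28 | shift [ 0.2204  0.0005 -0.1161] len 0.249 turn 0.08469420580738074 t 34.15 F [-0.3  0.1 -0.1] w 0.4900733124842555 q7 31.4
-14.9
[ 583.41306127 -587.57326384  150.        ]
```

View pics/t27.png

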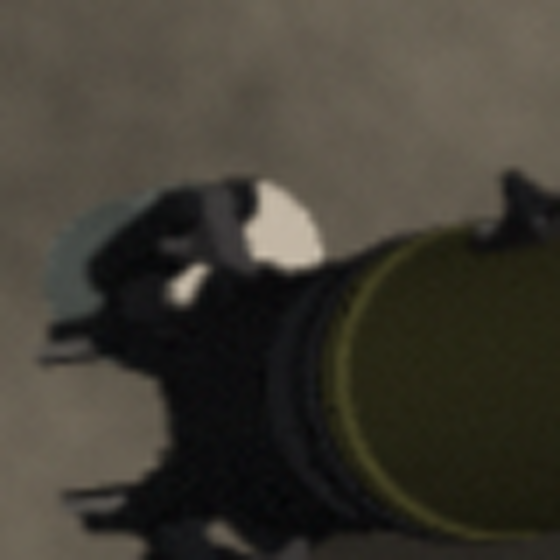

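View pics/t0b.png

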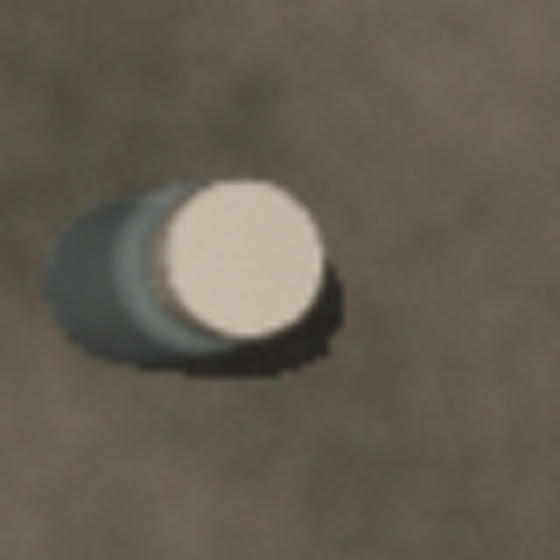

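View pics/s26.png

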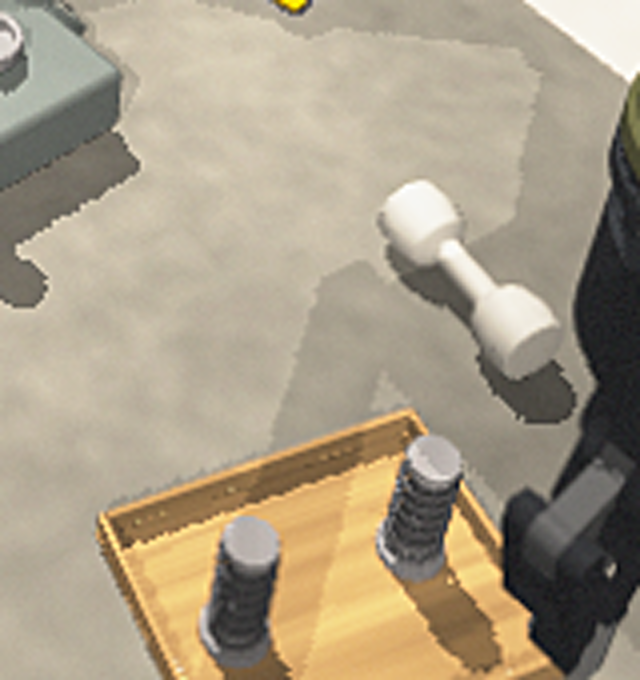

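```bash
python3 -m inch '[-0.01,-0.02,0,0, -0.02,-0.05,0,0, -0.02,-0.08,0,0, -0.02,-0.09,0,0, -0.02,-0.09,0,0, -0.02,-0.09,0,0]'
python3 - <<'E'
from h import *
go(513.6,-374,-12,7.2)
p,d=robot.snapshot("top"); crop("top",225,160,460,250,3.3,"t30",p)
t0=np.load("top0.npz")["p"]; crop("top",225,150,365,240,5.5,"t31",p)
E
```

```text
clock: 34.8
tcp_pos: [438.5, -500.5, 226.8]
ee_rot: [139.9, 89.9, 57.2]
contact_force: [0.4, -0.3, 1.0]
grip_width: 0.491
tcp [ 438.5 -500.5  226.8] xaxis [ 0.001  0.001 -1.   ] jaw 7.23 | shift [ 0.2389  0.0903 -0.1159] len 0.28 turn 0.031846639204388794 t 34.8 F [ 0.4 -0.3  1. ] w 0.4906559803035517 q7 36.5
```

View pics/t30.png

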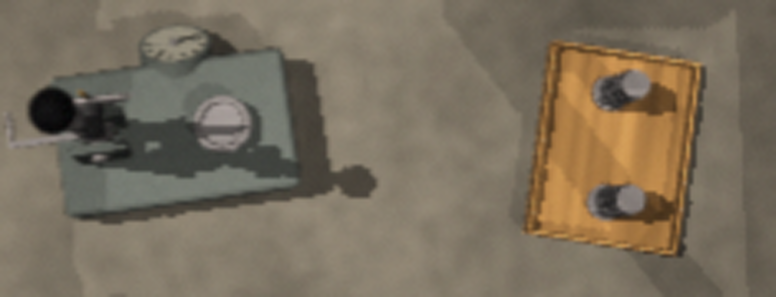

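Both springs are standing in the tray (the tested one around (635,85) in the crop, the new one at (630,200)). The lever is up with its ball at (52,110), and the cup is empty at (222,124).

```bash
python3 -c "
from plant import robot
print(robot.job_done(), robot.get_obs()['clock'])"
```

```text
the job is handed in; nothing more can be done
the job is handed in; nothing more can be done
```

The spring tested as sound, so I stood it in the free half of the tray and handed the job in at about 35 s.

- **Test:** I stood the spring in the cup and pulled the lever down in small steps until the dial hand lay on the bold 25 N line. Reading the hand off the camera picture, it sat within about 1° of that line. I held it there for just over a second, then brought the lever back to its stop while still gripping the ball.
- **Verdict:** The lever reached about 1.62 rad at 25 N, worked out from how far the gripper sank after the nose met the spring. That puts the tell-tale near 0.32, short of the mark at 0.35. The spring only began to yield at about 22–23 N, which also points to a sound one.
- **Tell-tale check:** I could not see the quadrant's mark directly. Locating the tip of the tell-tale hand from the two cameras put it 0.01–0.05 rad short of the mark. That agrees, but it is a coarse reading.
- **Final checks:** Both springs are standing in the tray, the cup is empty, and the lever is up. The other items looked undisturbed, and the contact force was near zero with the arm clear.
- **Disagreements:**
  - The fingertips sit about 35 mm short of the reported TCP. My first grip was therefore higher on the spring than advised, and I corrected for this afterwards.
  - The ball slipped several millimetres in the grip, so the lever pressed its stop with about 14 N before I backed off and let go.

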